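# Make up two spare-part kits of printed parts

## Robot

A 6-joint arm with a two-finger parallel gripper is mounted at the origin on the work surface. World frame = base frame: x ahead of the robot, y to its left, z up, the work surface at z = 0. Lengths are in m, angles in rad, forces in N, time in s.
With the tool pointing down it reaches from about 0.35 to 0.775 m from the base axis. Payload 5.5 kg.
Tool frame: the origin (TCP) lies between the finger pads; the fingertips stand 22 mm ahead of it and the grasp point (between the pads) lies 3 mm ahead of it (env.finger_overhang is the distance from the TCP to the fingertips, in m); y points along the fingers, x is the direction in which the jaws open and shut, and the axes are right-handed (so a half turn about y gives the same grasp; the last joint's range is limited). The gripper opens to 85 mm and grips with 20 to 120 N. Pads are 22 mm wide; open, the fingers measure 114 mm over their backs; the gripper's body (76 mm by 85 mm) begins 54 mm behind the grasp point. The pads swing forward as they close: fully open they stand 13 mm farther back than shut.
Start: joints at [1.165, 0.313, 0.046, 1.304, 0, 1.431], TCP at [0.151, 0.555, 0.214] pointing down, gripper open.
Joint ranges: [-2.76, 2.76], [-0.86, 1.69], [-1.03, 1.26], [-2.2, 2.34], [-1.47, 1.5], [-3.14, 3.14]. Speed limits (rad/s): [2.57, 2.57, 3.14, 3.14, 3.14, 3.14].

## Interface

Orientations are given as a unit quaternion [w, x, y, z].
In Python, from workcell import monitor, cams, job, env gives the robot as it stands.
- The arm moves only by the tool drive_tool, never from a script. Its argument "plan" is text: rows parted by semicolons, each of 7 numbers parted by spaces: the opening, from -1 (shut) to 1 (fully open), then the shift along the tool's x, y, z in mm, then the turn, a rotation vector about the tool's x, y, z in degrees. In form: gripper x y z rx ry rz; .... A call has 1 to 8 rows; each row shifts and turns the pose as measured when the row begins, along the tool's axes as they then stand; what a row does not reach is not made up. A row lasts 1/8 s, in which the tool goes at most 62.5 mm and 10.7 degrees, less where a joint would pass 70% of its speed; a pose out of reach is approached as far as the arm can. A call is refused whole if a number of a shift passes 62.5 or a number of a turn 10.7, either way. A call with a gripper value outside its range is refused whole. The fingers move at their own pace and stop on an object; "grip_force" is the grip in N (left out, the last holds). Time passes only in rows, so rows that do not move let the fingers close. It gives the time, the measured TCP pose, the force and the opening at its end, in the units of the state.
- monitor.get_state(): the state, without advancing time (a new reading comes with each control period).
- cams.read_camera(name): name is "scene" or "top" or "wrist"; returns (picture, depth): 384x512x3 uint8, red, green, blue; 384x512 float32, m along the optical axis (not along the pixel's ray), 0 where there is no reading.
- cams.calibration(name): a dict with "fx", "fy", "cx", "cy" (pixels), "R" (3x3) and "t" (3): a world point X has camera coordinates R X + t. Camera axes: x right, y down, z forward; pixel columns grow to the right and rows downward; lengths in m; the calibration is good to about 2 mm. The wrist camera is an equidistant fisheye: a pixel r from the principal point sees the ray r / f radians off the axis. A picture is of the moment at which its call begins: read the wrist's pose just before it. calibration takes no time and is no camera call; for the wrist camera it gives the pose at the moment of the call.
- job.hand_in(): hands the job in, once; it reports no verdict.
The state is a dict: "clock": time; "joint_pos": joint angles; "qvel": joint speeds; "tau": joint torques, N m; "tcp_pos": TCP position; "orientation": TCP orientation; "wrist_force": force on the tool from outside, world axes, zero at the start; "ft_torque": the same for the moment, N m; "finger_gap": finger opening in m.
Only numpy, scipy, OpenCV 4.12 (cv2) and the standard library are available. Lean on these libraries where they do the work, as an engineer would, in place of code of your own. Each camera call takes 0.05 s, during which the arm holds its last target.

## Task

Make up two kits from the printed parts on the bench: the large gear and the rectangular bearing block go into the two-compartment tray, and the small gear, the angle bracket and the star knob go into the three-compartment tray. Put one part in each compartment (any compartment of the right tray), standing flat on its floor the same way up as it stands now, and leave the hexagonal spacer and the stepped tower standing where they are.

Things in the scene. Friction and masses are not known exactly. Their poses are not given: they have to be found in the camera images.
- short_tray: The shorter kit tray: low dark grey open tray with 2 square compartments in a row along its own x, fixed to the bench. Outside 172 x 88 mm, walls and divider 4 mm thick and 16 mm high (measured from the bench); floor 4 mm thick. Compartments are 80 x 80 mm inside, their centres at x = -42 and +42 mm, y = 0. Origin: centre of its underside, z up.
- long_tray: The longer kit tray: low dark grey open tray with 3 square compartments in a row along its own x, fixed to the bench. Outside 256 x 88 mm, walls and dividers 4 mm thick and 16 mm high (measured from the bench); floor 4 mm thick. Compartments are 80 x 80 mm inside, their centres at x = -84, 0 and +84 mm, y = 0. Origin: centre of its underside, z up.
- large_gear: Printed in pale grey plastic. The larger of the two toothed wheels: disc 60 mm across the teeth and 12 mm thick lying flat, with a round hub of 24 mm diameter on top; 44 mm high over all. Grip the hub. About 60 g. Origin: centre of its underside, z up.
- small_gear: Printed in pale grey plastic. The smaller toothed wheel: disc 40 mm across the teeth and 12 mm thick lying flat, with a round hub of 24 mm diameter on top; 44 mm high over all. Grip the hub. About 35 g. Origin: centre of its underside, z up.
- bracket: Printed in pale grey plastic. Angle bracket (L shape): flat foot 56 mm (x) x 40 mm (y) x 8 mm, with an upright plate 10 mm thick, 40 mm wide (y), rising to 48 mm, at the foot's -x end (plate's mid-plane at x = -23 mm). Grip the plate across its thickness (along x). About 45 g. Origin: centre of the foot's underside, z up.
- star_knob: Printed in pale grey plastic. Star-shaped clamping knob with six rounded lobes: 46 mm across, 40 mm high, on a round foot 40 mm in diameter and 10 mm high; grip it anywhere across the lobes above the foot (it behaves as a 46 mm cylinder). About 50 g. Origin: centre of its underside, z up.
- bearing_block: Printed in pale grey plastic. Rectangular bearing block 54 mm (x) x 34 mm (y) x 42 mm high, with a dark round bore marked on top. Grip across y. About 70 g. Origin: centre of its underside, z up.
- hex_spacer: Printed in pale grey plastic. Hexagonal spacer, 40 mm across the flats (46 mm across corners), 40 mm high, with a small dark bore on top. Belongs to no kit: stays on the bench. Origin: centre of its underside, z up.
- step_tower: Printed in pale grey plastic. Square stepped test tower: four steps of 50, 38, 26 and 14 mm width, each 11 mm high, 44 mm over all. Belongs to no kit: stays on the bench. Origin: centre of its underside, z up.
Mind the look-alikes: they are no part of the job. What is shaped like the bearing_block but green or orange is not meant. Leave any purple look-alike of the bracket alone.

How it is judged:
At the end, for the whole second after the job is handed in: One part per compartment: large gear and block in the short tray; small gear, bracket and knob in the long one. Each origin within 26 mm of its cell's centre along each tray axis, under 8 mm above the tray's underside, upright within 0.1 rad, at rest. Spacer and tower moved less than 10 mm (y of large_gear in the frame of short_tray between -0.026 and 0.026 m and z of large_gear in the frame of short_tray between 0 and 0.008 m and angle between each of large_gear, bearing_block, small_gear, bracket, star_knob's own z axis and vertical below 0.1 rad and linear speed of each of large_gear, bearing_block, small_gear, bracket, star_knob below 0.02 m/s and angular speed of each of large_gear, bearing_block, small_gear, bracket, star_knob below 0.2 rad/s and y of bearing_block in the frame of short_tray between -0.026 and 0.026 m and z of bearing_block in the frame of short_tray between 0 and 0.008 m and (x of large_gear in the frame of short_tray between -0.068 and -0.016 m or x of bearing_block in the frame of short_tray between -0.068 and -0.016 m) and (x of large_gear in the frame of short_tray between 0.016 and 0.068 m or x of bearing_block in the frame of short_tray between 0.016 and 0.068 m) and y of small_gear in the frame of long_tray between -0.026 and 0.026 m and z of small_gear in the frame of long_tray between 0 and 0.008 m and y of bracket in the frame of long_tray between -0.026 and 0.026 m and z of bracket in the frame of long_tray between 0 and 0.008 m and y of star_knob in the frame of long_tray between -0.026 and 0.026 m and z of star_knob in the frame of long_tray between 0 and 0.008 m and (x of small_gear in the frame of long_tray between -0.11 and -0.058 m or x of bracket in the frame of long_tray between -0.11 and -0.058 m or x of star_knob in the frame of long_tray between -0.11 and -0.058 m) and (x of small_gear in the frame of long_tray between -0.026 and 0.026 m or x of bracket in the frame of long_tray between -0.026 and 0.026 m or x of star_knob in the frame of long_tray between -0.026 and 0.026 m) and (x of small_gear in the frame of long_tray between 0.058 and 0.11 m or x of bracket in the frame of long_tray between 0.058 and 0.11 m or x of star_knob in the frame of long_tray between 0.058 and 0.11 m)); the robot touches nothing.
It fails at once if the hexagonal spacer is pushed more than 10 mm from its place or tipped over (distance of hex_spacer from where it was at the start of the episode above 0.01 m or angle between hex_spacer's own z axis and vertical above 0.3 rad).
It fails at once if the stepped tower is pushed more than 10 mm from its place or tipped over (distance of step_tower from where it was at the start of the episode above 0.01 m or angle between step_tower's own z axis and vertical above 0.3 rad).
It also fails if it takes over 120 s, if anything falls off the work surface, if the arm or the gripper's body presses on something with over 40 N, if the wrist force passes 120 N, or if a joint passes its speed limit or range.

## Working session

There is one attempt and no reset: what is moved stays moved. The work goes in short steps, Python scripts to look and compute and a tool call to move; the robot and the scene stay as the last step left them, time stands still between calls to the robot, and variables do not carry over. Pictures are saved under pics/ and viewed, and the job is handed in when it is done.

Besides the shell and the picture viewer there is one more tool, called as name(argument=value, ...) on one line, values as JSON. drive_tool: Moves the arm, as the interface text tells. Its arguments: {"type":"object","properties":{"plan":{"type":"string"},"grip_force":{"type":"number"}},"required":["plan"]}

```bash
mkdir -p pics
python3 - <<'E'
from workcell import monitor, cams, job, env
import cv2,numpy as np
s=monitor.get_state();print(s)
for n in("top","scene"):
    p,d=cams.read_camera(n);c=cams.calibration(n);print(n,c)
    cv2.imwrite(f"pics/{n}0.png",cv2.resize(p[:,:,::-1],(800,600),interpolation=cv2.INTER_CUBIC));np.savez(f"{n}0.npz",p=p,d=d,**c)
E
```

```text
{'clock': 0.0, 'joint_pos': array([ 1.16541098e+00,  3.13965817e-01,  4.49781545e-02,  1.30357716e+00,
       -4.29195358e-06,  1.43122721e+00]), 'qvel': array([ 3.81494010e-04, -3.18807368e-05,  6.37717877e-05, -1.23490012e-03,
        9.38945482e-04,  2.69740589e-04]), 'tau': array([-4.48649007e-05, -4.80628288e+01,  2.98532206e+01,  1.91841857e-02,
       -3.31336578e-04, -7.66178971e-06]), 'tcp_pos': array([0.15083226, 0.55431297, 0.21292822]), 'orientation': array([-0.56154057,  0.56215687,  0.42878755, -0.42987566]), 'wrist_force': array([-0.46571873, -0.02375173,  0.16476108]), 'ft_torque': array([ 0.01545509,  0.05802653, -0.02528817]), 'finger_gap': 0.08559782721031098}
top {'fx': 465.0862264897489, 'fy': 465.0862264897489, 'cx': 251.80456090863512, 'cy': 199.51808219112579, 'R': array([[ 0.01170078, -0.99993019, -0.00164319],
       [-0.97954428, -0.01113206, -0.20092057],
       [ 0.20088825,  0.00396051, -0.97960616]]), 't': array([-0.00982999,  0.50363814,  1.11597888])}
scene {'fx': 382.4728392983835, 'fy': 382.4728392983835, 'cx': 255.36254369435505, 'cy': 194.50774370468923, 'R': array([[ 0.1179568 ,  0.99288205, -0.01647489],
       [ 0.76372858, -0.10131148, -0.63753796],
       [-0.63466909,  0.06261959, -0.77024277]]), 't': array([-0.077842  , -0.37944944,  1.19418127])}
```

View pics/top0.png

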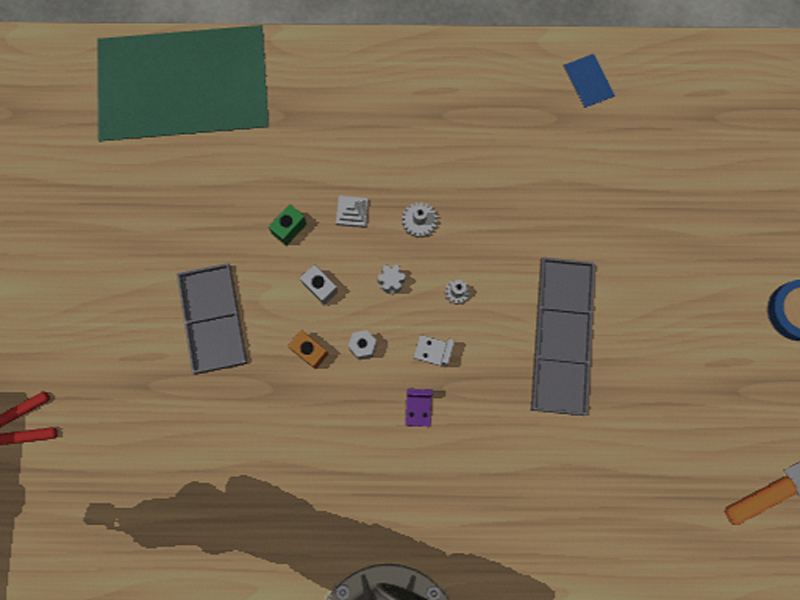

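View pics/scene0.png

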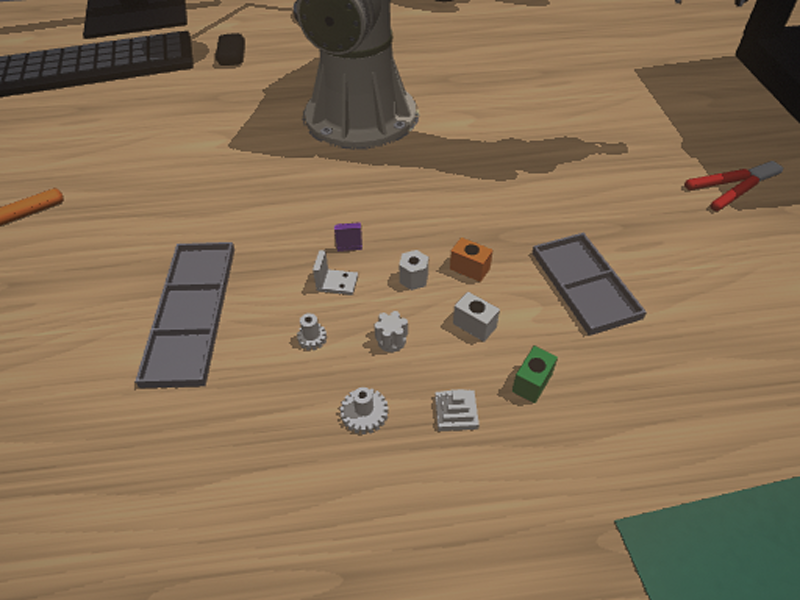

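```bash
cat > h.py <<'E'
import numpy as np,cv2
def load(n):
    z=np.load(n);return z['p'],z['d'],{k:z[k] for k in('fx','fy','cx','cy','R','t')}
def cloud(d,c):
    v,u=np.mgrid[:d.shape[0],:d.shape[1]]
    P=np.stack([(u-c['cx'])/c['fx']*d,(v-c['cy'])/c['fy']*d,d],-1)
    W=(P-c['t'])@c['R']; W[d<=0]=np.nan; return W
E
python3 - <<'E'
from h import *
import cv2
for n in('top','scene'):
    p,d,c=load(n+'0.npz');W=cloud(d,c)
    z=W[...,2]; roi=(W[...,0]>.3)&(W[...,0]<.8)&(abs(W[...,1])<.45)
    print(n,'bench z',np.nanmedian(z[roi]),np.nanpercentile(z[roi],[5,25,75,95]))
    z=z-np.nanmedian(z[roi])
    m=(roi&(z>.007)).astype(np.uint8)
    k,l,st,ce=cv2.connectedComponentsWithStats(m)
    for i in range(1,k):
        if st[i,4]<30: continue
        q=W[l==i]; zz=z[l==i]; top=q[zz>zz.max()-.006]
        r=cv2.minAreaRect(q[:,:2].astype(np.float32)*1000)
        rt=cv2.minAreaRect(top[:,:2].astype(np.float32)*1000)
        print(ce[i].round(),st[i,4],'zmax %.3f'%zz.max(),p[l==i].mean(0).round(),'all',np.round(r[0]),np.round(r[1]),round(r[2]),'top',np.round(rt[0]),np.round(rt[1]),round(rt[2]),'R%.3f'%np.hypot(*r[0]))
E
```

```text
top bench z 0.0009691093503058941 [-0.00317633 -0.00079584  0.00296464  0.01279299]
[224. 135.] 340 zmax 0.049 [124. 125. 125.] all [688.  71.] [50. 52.] 86 top [688.  72.] [14. 13.] 1 R692.013
[184. 143.] 359 zmax 0.049 [40. 78. 46.] all [657. 177.] [36. 55.] 51 top [656. 176.] [33. 52.] 49 R680.374
[268. 140.] 351 zmax 0.049 [122. 123. 123.] all [674. -45.] [58. 58.] 71 top [673. -44.] [20. 21.] 14 R675.262
[360. 215.] 718 zmax 0.022 [73. 72. 75.] all [ 477. -283.] [ 90. 257.] 85 top [ 477. -283.] [ 89. 255.] 85 R555.185
[134. 203.] 513 zmax 0.023 [82. 80. 82.] all [499. 300.] [173.  89.] 13 top [498. 299.] [171.  88.] 12 R582.216
[203. 182.] 328 zmax 0.048 [110. 111. 110.] all [554. 121.] [55. 35.] 45 top [554. 121.] [52. 31.] 45 R567.440
[250. 178.] 242 zmax 0.048 [126. 126. 126.] all [565.   3.] [40. 44.] 5 top [564.   2.] [37. 33.] 37 R564.781
[292. 186.] 166 zmax 0.048 [115. 116. 116.] all [ 547. -108.] [39. 34.] 77 top [ 549. -108.] [22. 21.] 2 R557.961
[196. 223.] 320 zmax 0.048 [112.  76.  41.] all [445. 136.] [55. 34.] 52 top [445. 135.] [53. 33.] 51 R465.560
[231. 220.] 2
[... 1038 characters left out ...]
p [453.  46.] [39. 45.] 82 R456.349
[304. 201.] 579 zmax 0.045 [115. 111. 106.] all [554. 120.] [55. 36.] 45 top [554. 120.] [54. 36.] 44 R566.676
[250. 211.] 406 zmax 0.043 [131. 127. 124.] all [565.   0.] [45. 40.] 32 top [565.   1.] [42. 41.] 86 R564.957
[199. 212.] 291 zmax 0.047 [122. 118. 115.] all [ 551. -109.] [34. 40.] 9 top [ 547. -110.] [24. 21.] 0 R561.387
[342. 238.] 593 zmax 0.044 [60. 89. 54.] all [658. 176.] [34. 56.] 51 top [657. 176.] [34. 56.] 50 R680.596
[233. 261.] 628 zmax 0.047 [140. 137. 136.] all [674. -47.] [58. 58.] 89 top [673. -47.] [21. 23.] 87 R675.843
[292. 261.] 607 zmax 0.046 [138. 134. 131.] all [688.  70.] [50. 51.] 84 top [687.  69.] [14. 15.] 88 R691.279
```

```bash
cat > go.py <<'E'
# usage: go.py x y z theta [step_mm] : print suggested rows in tool axes
import sys,numpy as np
from workcell import monitor
from scipy.spatial.transform import Rotation as Ro
s=monitor.get_state()
q=s['orientation'];R=Ro.from_quat([q[1],q[2],q[3],q[0]]).as_matrix()
p=s['tcp_pos']*1000
th=np.degrees(np.arctan2(R[1,0],R[0,0]))
print('t%.2f tcp'%s['clock'],p.round(1),'th %.1f'%th,'down',R[:,1].round(3),'gap %.1f'%(s['finger_gap']*1000),'F',s['wrist_force'].round(1),'j',s['joint_pos'].round(2))
if len(sys.argv)>4:
    x,y,z,t=map(float,sys.argv[1:5]);step=float(sys.argv[5]) if len(sys.argv)>5 else 45
    dt=(t-th+180)%360-180
    d=np.array([x,y,z])-p
    n=int(max(np.ceil(np.linalg.norm(d)/step),np.ceil(abs(dt)/9),1))
    # tilt fix: rotation vector bringing tool y to down
    tilt=R.T@np.cross(R[:,1],[0,0,-1]); print('tilt fix deg',np.degrees(tilt).round(2))
    for i in range(n):
        a=np.radians(th+dt*i/n);e=d/n
        print('%.0f %.0f %.0f 0 %.1f 0'%(e[0]*np.cos(a)+e[1]*np.sin(a),-e[2],-e[0]*np.sin(a)+e[1]*np.cos(a),-dt/n))
E
python3 go.py 554 120 130 135 50
```

```text
t0.10 tcp [150.9 554.4 213. ] th 74.8 down [-0.001 -0.001 -1.   ] gap 85.5 F [ 0.3 -0.3  0.1] j [ 1.17  0.31  0.05  1.3  -0.    1.43]
tilt fix deg [-0.01  0.   -0.09]
-26 7 -42 0 -5.0 0
-30 7 -39 0 -5.0 0
-33 7 -37 0 -5.0 0
-36 7 -34 0 -5.0 0
-39 7 -30 0 -5.0 0
-41 7 -27 0 -5.0 0
-44 7 -23 0 -5.0 0
-45 7 -19 0 -5.0 0
-47 7 -15 0 -5.0 0
-48 7 -11 0 -5.0 0
-49 7 -7 0 -5.0 0
-49 7 -2 0 -5.0 0
```

Run:
```python
import cv2
from h import *
p,_,_=load('scene0.npz')
cv2.imwrite('pics/crop1.png',cv2.resize(p[135:285,170:370,::-1],(800,600),interpolation=cv2.INTER_CUBIC))
```

```text
(no output)
```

View pics/crop1.png

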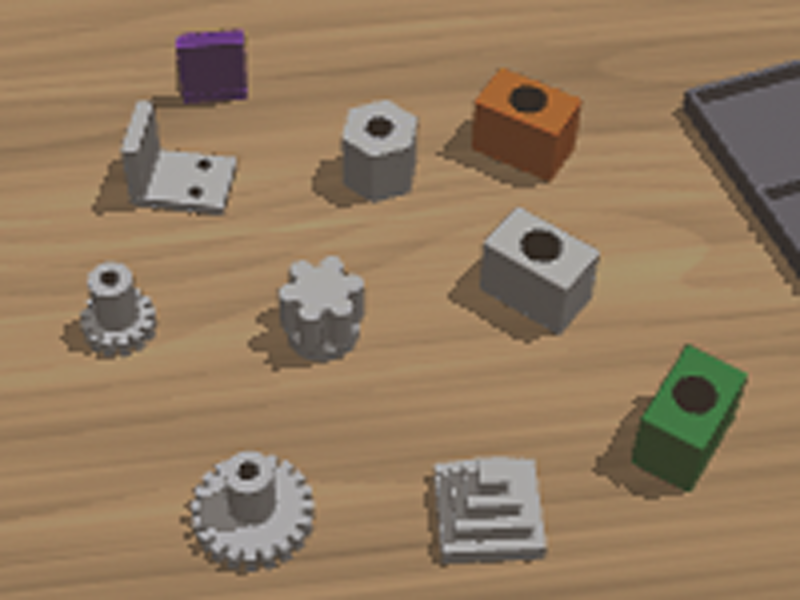

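Crop check:
- **Block candidates:** grey (540,270), orange (527,125), green (690,415). The grey one is meant, because the parts are pale grey.
- **Bracket candidates:** grey (180,165) and purple (212,65). The grey one is meant.
- **Gears:** large (250,510), small (118,308).
- **Knob:** (322,305).
- **Leave alone:** hex spacer (380,150), tower (490,510).

I'll start with the block.

drive_tool(plan="0.4 -26 7 -42 0 -5 0; 0.4 -30 7 -39 0 -5 0; 0.4 -33 7 -37 0 -5 0; 0.4 -36 7 -34 0 -5 0; 0.4 -39 7 -30 0 -5 0; 0.4 -41 7 -27 0 -5 0; 0.4 -44 7 -23 0 -5 0; 0.4 -45 7 -19 0 -5 0", grip_force=40)

```text
clock: 1.1
tcp_pos: [0.4263, 0.2611, 0.1527]
orientation: [0.372, -0.371, -0.6, 0.603]
wrist_force: [0.7, 1.1, 0.3]
finger_gap: 0.0596
```

```bash
python3 go.py 554 120 130 135 50
```

```text
t1.10 tcp [426.3 261.1 152.7] th 116.6 down [-0.003 -0.003 -1.   ] gap 59.6 F [0.7 1.1 0.3] j [ 0.39  0.2  -0.26  1.12 -0.   -0.07]
tilt fix deg [-0.23  0.   -0.08]
-46 6 -13 0 -4.6 0
-47 6 -9 0 -4.6 0
-47 6 -5 0 -4.6 0
-48 6 -1 0 -4.6 0
```

drive_tool(plan="0.4 -46 6 -13 0 -4.6 0; 0.4 -47 6 -9 0 -4.6 0; 0.4 -47 6 -5 0 -4.6 0; 0.4 -48 6 -1 0 -4.6 0; 0.4 0 0 0 0 0 0")

```text
clock: 1.72
tcp_pos: [0.5587, 0.1111, 0.125]
orientation: [0.27, -0.267, -0.652, 0.656]
wrist_force: [-0.1, -0.1, -0.9]
finger_gap: 0.0598
```

```bash
python3 go.py 554 120.5 80 135 50
python3 - <<'E'
from workcell import cams
import cv2
p,d=cams.read_camera('wrist');cv2.imwrite('pics/w1.png',p[:,:,::-1])
E
```

```text
t1.73 tcp [558.7 111.1 125. ] th 135.3 down [-0.006 -0.003 -1.   ] gap 59.8 F [-0.1 -0.1 -0.9] j [ 0.06  0.35 -0.12  1.1  -0.   -0.73]
tilt fix deg [-0.39  0.    0.12]
10 45 -3 0 0.3 0
```

View pics/w1.png

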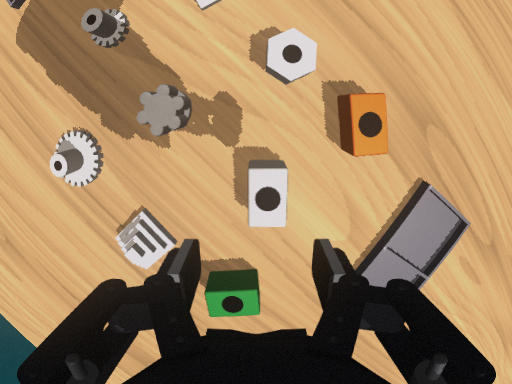

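```bash
cat > wp.py <<'E'
import numpy as np
def proj(X,c):
    P=c['R']@np.array(X)+c['t'];r=np.hypot(P[0],P[1]);a=np.arctan2(r,P[2])
    return [c['cx']+c['fx']*a*P[0]/r,c['cy']+c['fy']*a*P[1]/r]
E
python3 - <<'E'
from workcell import cams,monitor
from wp import proj
import numpy as np
c=cams.calibration('wrist');t=monitor.get_state()['tcp_pos']
for n,X in dict(block=(.554,.1205,.042),hex=(.454,.0465,.04),orange=(.445,.135,.042),green=(.657,.176,.042),lg=(.673,-.046,.044),tcp=t-[0,0,.02]).items(): print(n,np.round(proj(X,c),1))
print(-c['R'].T@c['t'],c['R'][2])
E
```

```text
block [265.8 199.5]
hex [290.   54.9]
orange [368.3 125.6]
green [230.7 303.6]
lg [ 57.8 165.3]
tcp [256.9 223.7]
[0.50548469 0.05823627 0.28669835] [ 0.20166147  0.20808428 -0.95709643]
```

drive_tool(plan="0.4 10 25 -3 -0.4 0.3 0.1; 0.4 0 22 0 0 0 0; 0.4 0 0 0 0 0 0")

```text
clock: 2.15
tcp_pos: [0.5493, 0.1239, 0.0773]
orientation: [-0.271, 0.269, 0.654, -0.653]
wrist_force: [0.1, -0.7, 0.7]
finger_gap: 0.0599
```

```bash
python3 go.py 554 120.5 35 135 20
```

```text
t2.15 tcp [549.3 123.9  77.3] th 135.1 down [-0.003  0.002 -1.   ] gap 59.9 F [ 0.1 -0.7  0.7] j [ 0.08  0.37 -0.22  0.98  0.   -0.71]
tilt fix deg [-0.06  0.    0.2 ]
-2 14 -0 0 0.0 0
-2 14 -0 0 0.0 0
-2 14 -0 0 0.0 0
```

drive_tool(plan="0.4 -5 10 0 0 0 0; 0.4 0 12 0 0 0 0; 0.4 0 12 0 0 0 0; 0.4 0 6 0 0 0 0; 0.4 0 0 0 0 0 0")

```text
clock: 2.78
tcp_pos: [0.5534, 0.1215, 0.0366]
orientation: [-0.27, 0.269, 0.654, -0.653]
wrist_force: [-0.7, 0.2, -0.3]
finger_gap: 0.0601
```

```bash
python3 go.py 554 120.5 35 135 20
```

```text
t2.77 tcp [553.4 121.5  36.6] th 135.2 down [-0.001  0.002 -1.   ] gap 60.1 F [-0.7  0.2 -0.3] j [ 0.07  0.41 -0.27  0.89  0.   -0.72]
tilt fix deg [0.04 0.   0.13]
-1 2 0 0 0.2 0
```

drive_tool(plan="-0.4 0 0 0 0 0 0; -0.4 0 0 0 0 0 0; -0.4 0 0 0 0 0 0; -0.4 0 0 0 0 0 0; -0.4 0 -20 0 0 0 0; -0.4 0 -35 0 0 0 0; -0.4 0 -35 0 0 0 0; -0.4 0 0 0 0 0 0", grip_force=40)

```text
clock: 3.78
tcp_pos: [0.5539, 0.1212, 0.1299]
orientation: [-0.27, 0.269, 0.654, -0.653]
wrist_force: [-0.5, -0.1, 0.1]
finger_gap: 0.0256
```

```bash
python3 go.py 457.5 290.6 120 135 30
```

```text
t3.77 tcp [553.9 121.2 129.9] th 135.2 down [-0.     0.002 -1.   ] gap 25.6 F [-0.5 -0.1  0.1] j [ 0.07  0.34 -0.13  1.1   0.   -0.72]
tilt fix deg [0.08 0.   0.1 ]
27 1 -7 0 0.0 0
27 1 -7 0 0.0 0
27 1 -7 0 0.0 0
27 1 -7 0 0.0 0
27 1 -7 0 0.0 0
27 1 -7 0 0.0 0
27 1 -7 0 0.0 0
```

Run:
```python
from workcell import cams
import cv2
p,d=cams.read_camera('wrist');cv2.imwrite('pics/w2.png',p[:,:,::-1])
```

```text
(no output)
```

View pics/w2.png

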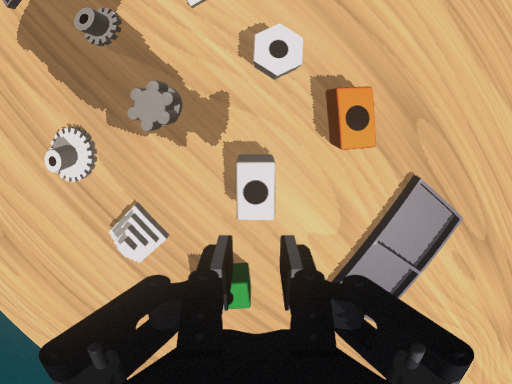

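Run:
```python
from workcell import cams,monitor,env
import numpy as np
print(env.finger_overhang, [a for a in dir(env) if a[0]!='_'])
c=cams.calibration('wrist');p,d=cams.read_camera('wrist')
v,u=np.mgrid[:384,:512];dx=u-c['cx'];dy=v-c['cy'];r=np.hypot(dx,dy)+1e-9;a=r/c['fx']
P=np.stack([dx/r*np.tan(a)*d,dy/r*np.tan(a)*d,d],-1);W=(P-c['t'])@c['R'];W[d<=0]=np.nan
np.savez('w2.npz',W=W,p=p)
for n,(x,y) in dict(blocktop=(256,175),bore=(256,192),table=(350,185),fl=(226,240),fl2=(226,255),fl3=(220,275),fr=(285,240),fr2=(288,255),hex=(278,40),green=(240,285)).items(): print(n,d[y,x].round(3),(W[y,x]*1000).round(1))
t=monitor.get_state()['tcp_pos'];print(t)
m=(W[...,2]>.08)&(np.hypot(W[...,0]-t[0],W[...,1]-t[1])<.05)
print(np.nanmin(W[m][:,2]), m.sum(), np.nanpercentile(W[m][:,2],[0,1,5,20]))
i=np.argsort(W[...,2][m])[:15];print((W[m][i]*1000).round(0))
```

```text
0.022 ['MotionError', 'finger_overhang']
blocktop 0.254 [541.1 108.8  41.8]
bore 0.257 [551.5 119.3  43.4]
table 0.299 [485.6 191.8   1.4]
fl 0.146 [556.  102.2 156.2]
fl2 0.132 [555.2 103.3 171.3]
fl3 0.12 [557.9 104.  184.5]
fr 0.146 [535.1 122.8 156.4]
fr2 0.131 [535.  122.5 172.5]
hex 0.222 [447.2  40.   40. ]
green 0.286 [631.  176.8  42.2]
[0.55183464 0.1210363  0.12695901]
0.14701715520090378 30298 [0.14701716 0.15672878 0.17458796 0.20174799]
[[557. 106. 147.]
 [539. 124. 147.]
 [539. 124. 147.]
 [558. 107. 147.]
 [557. 106. 147.]
 [557. 107. 148.]
 [543. 128. 148.]
 [558. 107. 148.]
 [559. 108. 148.]
 [558. 108. 148.]
 [539. 124. 148.]
 [561. 110. 148.]
 [541. 126. 149.]
 [559. 108. 149.]
 [561. 111. 149.]]
```

Run:
```python
from workcell import cams,monitor
from h import *
for n in('scene','top'):
    p,d=cams.read_camera(n);c=cams.calibration(n);W=cloud(d,c)
    t=monitor.get_state()['tcp_pos']
    m=(W[...,2]>.06)&(np.hypot(W[...,0]-t[0],W[...,1]-t[1])<.06)
    print(n,t,m.sum(),np.nanpercentile(W[m][:,2],[0,1,5,20,50,100]) if m.sum() else '')
    P=c['R']@(t-[0,0,.022])+c['t'];print(c['fx']*P[0]/P[2]+c['cx'],c['fy']*P[1]/P[2]+c['cy'])
    cv2.imwrite(f'pics/{n}2.png',cv2.resize(p[:,:,::-1],(800,600)))
```

```text
scene [0.55117869 0.12098731 0.12611771] 7908 [0.14548348 0.16086249 0.2060451  0.29204111 0.37798156 0.47236646]
307.68943464321035 176.1038791735811
top [0.55080873 0.12095962 0.12564439] 4878 [0.15047432 0.21074011 0.31597979 0.6163702  0.62930254 0.65142286]
200.35874022926362 175.52195297613835
```

View pics/scene2.png

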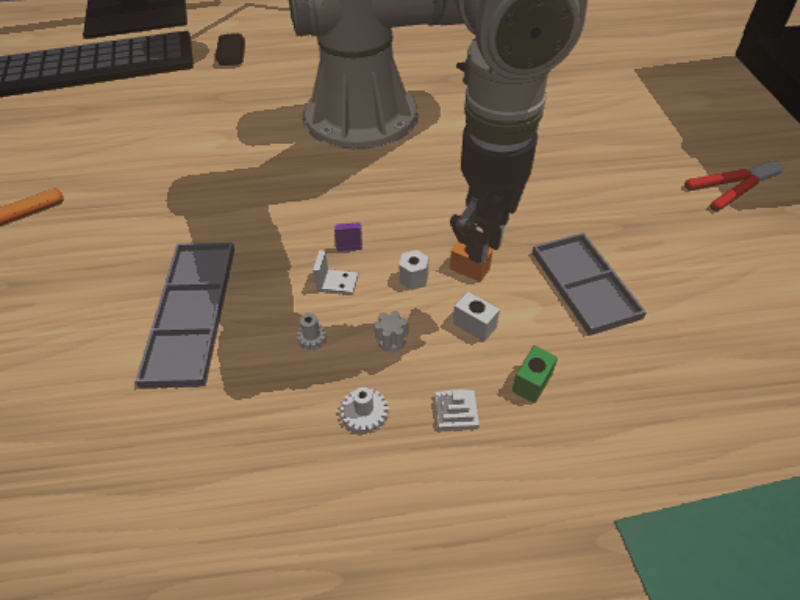

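The fingers closed on air. Both the wrist and the scene depth put the fingertips about 20 mm above the reported TCP, where 22 mm below was expected. I'll measure this offset at the working opening before the next try.

drive_tool(plan="0.4 0 0 0 0 0 0; 0.4 0 0 0 0 0 0; 0.4 0 0 0 0 0 0; 0.4 0 0 0 0 0 0")

```text
clock: 4.47
tcp_pos: [0.549, 0.1208, 0.1227]
orientation: [0.274, -0.265, -0.652, 0.655]
wrist_force: [-0.4, 0.3, -0.0]
finger_gap: 0.0598
```

```bash
cat > tips.py <<'E'
from workcell import cams,monitor
from scipy.spatial.transform import Rotation as Ro
import numpy as np,cv2,sys
s=monitor.get_state();t=s['tcp_pos'];c=cams.calibration('wrist');p,d=cams.read_camera('wrist')
v,u=np.mgrid[:384,:512];dx=u-c['cx'];dy=v-c['cy'];r=np.hypot(dx,dy)+1e-9;a=r/c['fx']
P=np.stack([dx/r*np.tan(a)*d,dy/r*np.tan(a)*d,d],-1);W=(P-c['t'])@c['R'];W[d<=0]=np.nan
q=s['orientation'];R=Ro.from_quat([q[1],q[2],q[3],q[0]]).as_matrix()
T=(W-t)@R*1000  # tool coords mm
m=(d>0)&(d<.2)&(v>215)
for nm,mm in(('L',m&(T[...,0]>0)),('R',m&(T[...,0]<0))):
    q=T[mm];y=np.percentile(q[:,1],99.5);f=q[q[:,1]>y-4]
    print(nm,'tip y(tool) %.1f'%y,'x range',f[:,0].min().round(1),f[:,0].max().round(1),'z range',f[:,2].min().round(1),f[:,2].max().round(1),'world tip z %.1f'%(t[2]*1000-y))
print('tcp',(t*1000).round(1),'gap',s['finger_gap'])
if len(sys.argv)>1: cv2.imwrite('pics/'+sys.argv[1]+'.png',p[:,:,::-1])
E
python3 tips.py w3; python3 go.py
```

```text
L tip y(tool) -28.6 x range 28.9 41.1 z range -10.4 12.0 world tip z 151.3
R tip y(tool) -28.5 x range -43.3 -29.9 z range -11.0 12.1 world tip z 151.3
tcp [549.  120.8 122.7] gap 0.059815541369771755
t4.53 tcp [549.  120.8 122.8] th 135.2 down [-0.013  0.001 -1.   ] gap 60.0 F [ 0.6 -0.3 -0.4] j [ 0.07  0.34 -0.14  1.1   0.   -0.72]
```

```bash
cat > wc.py <<'E'
from workcell import cams,monitor
import numpy as np
from wp import proj
s=monitor.get_state();t=s['tcp_pos'];c=cams.calibration('wrist');p,d=cams.read_camera('wrist')
v,u=np.mgrid[:384,:512];dx=u-c['cx'];dy=v-c['cy'];r=np.hypot(dx,dy)+1e-9;a=r/c['fx']
P=np.stack([dx/r*np.tan(a)*d,dy/r*np.tan(a)*d,d],-1);W=(P-c['t'])@c['R'];W[d<=0]=np.nan
from h import *
c2=cams.calibration('top');
m=(v<230)&(d>.15)&(abs(W[...,2])<.012)
A=np.c_[W[m][:,:2],np.ones(m.sum())];print('bench plane',np.linalg.lstsq(A,W[m][:,2],rcond=None)[0])
hi=((W[...,2]>.033)&(W[...,2]<.055)&(v<235)&(d>.15)).astype(np.uint8)
k,l,st,ce=cv2.connectedComponentsWithStats(hi)
for i in range(1,k):
    if st[i,4]>80:
        q=W[l==i]; r=cv2.minAreaRect(q[:,:2].astype(np.float32)*1000);print(ce[i].round(),np.round(r[0],1),np.round(r[1],1),np.round(r[2]),'z',np.median(q[:,2]).round(4))
cal=-c['R'].T@c['t'];print('cam pos',cal.round(4),'tcp',t.round(4), 'clock',s['clock'])
print(monitor.get_state()['tcp_pos'].round(4))
E
python3 wc.py
```

```text
bench plane [ 2.03238253e-03  1.09143384e-03 -1.00318768e-05]
[79. 24.] [ 547.5 -110.1] [23.3 24.3] 14.0 z 0.0445
[274.  53.] [453.7  45.4] [45.5 40. ] 42.0 z 0.0409
[144. 111.] [ 5.639e+02 -5.000e-01] [45.3 41.5] 33.0 z 0.0408
[352. 123.] [445.3 133.1] [54.6 34. ] 52.0 z 0.0428
[ 49. 166.] [673.  -46.5] [23.2 24.4] 75.0 z 0.0446
[251. 196.] [553.3 118.8] [53.7 33.2] 45.0 z 0.0429
cam pos [0.4979 0.0663 0.2844] tcp [0.549  0.1208 0.1228] clock 4.525
[0.5491 0.1208 0.1229]
```

```bash
python3 go.py 553.7 120 40 135 30
```

```text
t4.58 tcp [549.1 120.8 122.9] th 135.2 down [-0.013  0.001 -1.   ] gap 59.7 F [ 0.2 -0.2 -0.1] j [ 0.07  0.34 -0.14  1.1   0.   -0.72]
tilt fix deg [-0.47  0.    0.58]
-1 28 -1 0 0.1 0
-1 28 -1 0 0.1 0
-1 28 -1 0 0.1 0
```

drive_tool(plan="0.4 -2 15 -2 -0.5 0 0.6; 0.4 -2 28 -1 0 0 0; 0.4 0 25 0 0 0 0; 0.4 0 10 0 0 0 0; 0.4 0 0 0 0 0 0")

```text
clock: 5.2
tcp_pos: [0.5557, 0.1203, 0.0445]
orientation: [-0.268, 0.271, 0.654, -0.653]
wrist_force: [0.2, 0.7, -0.2]
finger_gap: 0.0601
```

```bash
python3 go.py 553.7 120 -8 135 15; python3 tips.py w4;python3 go.py 553.7 120 -8 135 15
```

```text
t5.20 tcp [555.7 120.3  44.5] th 135.2 down [ 0.005  0.    -1.   ] gap 60.1 F [ 0.2  0.7 -0.2] j [ 0.07  0.4  -0.26  0.91 -0.   -0.72]
tilt fix deg [ 0.2   0.   -0.18]
0 13 0 0 0.0 0
0 13 0 0 0.0 0
0 13 0 0 0.0 0
0 13 0 0 0.0 0
L tip y(tool) 2.5 x range 0.0 17.9 z range -24.3 13.0 world tip z 42.0
R tip y(tool) 3.9 x range -139.3 -0.0 z range -58.7 12.8 world tip z 40.6
tcp [555.7 120.3  44.5] gap 0.06012329365048503
t5.25 tcp [556.  120.3  45. ] th 135.2 down [ 0.006  0.    -1.   ] gap 60.1 F [ 0.4  0.3 -0.1] j [ 0.07  0.4  -0.26  0.91 -0.   -0.72]
tilt fix deg [ 0.24  0.   -0.21]
0 13 0 0 0.0 0
0 13 0 0 0.0 0
0 13 0 0 0.0 0
0 13 0 0 0.0 0
```

View pics/w4.png

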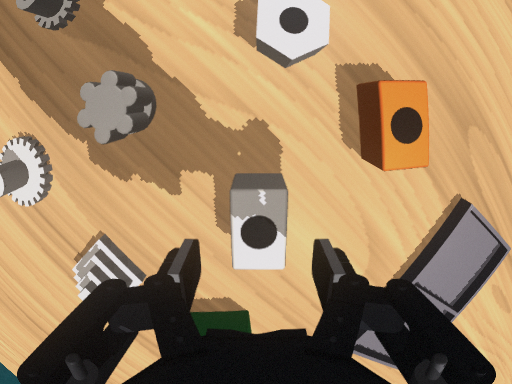

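drive_tool(plan="0.4 1 14 1 0 0 0; 0.4 0 14 0 0 0 0; 0.4 0 14 0 0 0 0; 0.4 0 8 0 0 0 0; 0.4 0 0 0 0 0 0")

```text
clock: 5.88
tcp_pos: [0.5561, 0.1204, -0.007]
orientation: [-0.267, 0.272, 0.655, -0.652]
wrist_force: [-0.9, -0.5, -0.4]
finger_gap: 0.0595
```

```bash
python3 go.py 553.7 120 -8 135 15; python3 tips.py w5
```

```text
t5.88 tcp [556.1 120.4  -7. ] th 135.2 down [ 0.008  0.001 -1.   ] gap 59.5 F [-0.9 -0.5 -0.4] j [ 0.07  0.46 -0.32  0.79 -0.   -0.72]
tilt fix deg [ 0.35  0.   -0.3 ]
1 1 2 0 0.2 0
L tip y(tool) -7.0 x range 0.1 254.6 z range -114.5 16.6 world tip z -0.1
R tip y(tool) -5.8 x range -255.1 -0.6 z range -105.2 16.5 world tip z -1.2
tcp [556.1 120.4  -7. ] gap 0.05948381453659414
```

View pics/w5.png

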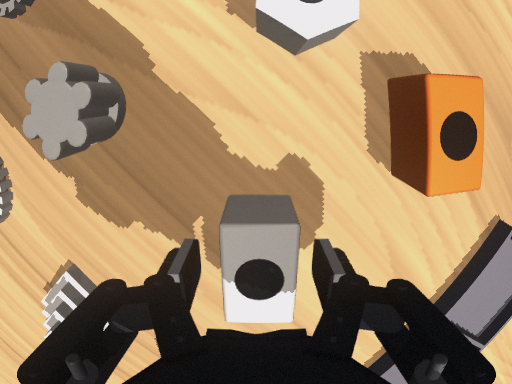

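drive_tool(plan="-0.6 0 0 0 0 0 0; -0.6 0 0 0 0 0 0; -0.6 0 0 0 0 0 0; -0.6 0 0 0 0 0 0; -0.6 0 0 0 0 0 0", grip_force=40)

```text
clock: 6.55
tcp_pos: [0.5575, 0.1206, -0.0053]
orientation: [-0.266, 0.273, 0.655, -0.652]
wrist_force: [0.3, 0.1, -0.8]
finger_gap: 0.0334
```

```bash
python3 go.py 553.7 120 -8 135 15
```

```text
t6.55 tcp [557.5 120.6  -5.3] th 135.2 down [ 0.011  0.001 -1.   ] gap 33.4 F [ 0.3  0.1 -0.8] j [ 0.07  0.45 -0.32  0.79 -0.   -0.72]
tilt fix deg [ 0.48  0.   -0.42]
2 3 3 0 0.2 0
```

drive_tool(plan="-0.6 0 -15 0 0.5 0 -0.4; -0.6 0 -30 0 0 0 0; -0.6 0 -30 0 0 0 0; -0.6 0 -25 0 0 0 0; -0.6 0 0 0 0 0 0")

```text
clock: 7.18
tcp_pos: [0.5564, 0.1204, 0.0963]
orientation: [0.271, -0.269, -0.653, 0.654]
wrist_force: [0.3, 0.6, -0.7]
finger_gap: 0.0337
```

```bash
python3 go.py 459 291 90 135 30
```

```text
t7.17 tcp [556.4 120.4  96.3] th 135.2 down [-0.003 -0.001 -1.   ] gap 33.7 F [ 0.3  0.6 -0.7] j [ 0.07  0.37 -0.17  1.03 -0.   -0.72]
tilt fix deg [-0.15  0.    0.08]
27 1 -7 0 0.0 0
27 1 -7 0 0.0 0
27 1 -7 0 0.0 0
27 1 -7 0 0.0 0
27 1 -7 0 0.0 0
27 1 -7 0 0.0 0
27 1 -7 0 0.0 0
```

drive_tool(plan="-0.6 27 1 -7 0 0 0; -0.6 27 1 -7 0 0 0; -0.6 27 1 -7 0 0 0; -0.6 27 1 -7 0 0 0; -0.6 27 1 -7 0 0 0; -0.6 27 1 -7 0 0 0; -0.6 20 1 -5 0 0 0; -0.6 0 0 0 0 0 0")

```text
clock: 8.18
tcp_pos: [0.4522, 0.2844, 0.0778]
orientation: [0.275, -0.266, -0.65, 0.657]
wrist_force: [0.1, -0.6, -0.1]
finger_gap: 0.0335
```

```bash
python3 go.py 459 291 30 135 20
```

```text
t8.18 tcp [452.2 284.4  77.8] th 135.0 down [-0.016 -0.005 -1.   ] gap 33.5 F [ 0.1 -0.6 -0.1] j [ 0.41  0.33 -0.28  0.98  0.   -0.38]
tilt fix deg [-0.85  0.    0.43]
-0 16 -3 0 0.0 0
-0 16 -3 0 0.0 0
-0 16 -3 0 0.0 0
```

drive_tool(plan="-0.6 0 14 -4 -0.9 0 0.4; -0.6 0 16 -3 0 0 0; -0.6 0 16 -2 0 0 0; -0.6 0 10 0 0 0 0; -0.6 0 0 0 0 0 0")

```text
clock: 8.8
tcp_pos: [0.4584, 0.2883, 0.016]
orientation: [0.272, -0.27, -0.652, 0.654]
wrist_force: [-0.0, 0.8, 0.1]
finger_gap: 0.0333
```

```bash
python3 go.py 459 291 0 135 10;python3 tips.py w6
```

```text
t8.80 tcp [458.4 288.3  16. ] th 134.9 down [-0.003 -0.002 -1.   ] gap 33.3 F [-0.   0.8  0.1] j [ 0.41  0.39 -0.35  0.83 -0.   -0.37]
tilt fix deg [-0.19  0.    0.05]
1 8 -1 0 -0.0 0
1 8 -1 0 -0.0 0
L tip y(tool) 16.3 x range 25.4 234.4 z range -36.2 6.9 world tip z -0.4
R tip y(tool) 15.9 x range -237.9 -25.8 z range -37.8 8.2 world tip z 0.0
tcp [458.4 288.3  16. ] gap 0.033275603783597785
```

View pics/w6.png

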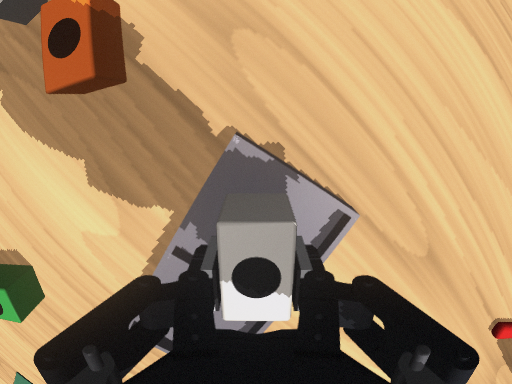

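drive_tool(plan="-0.6 1 7 -1 0 0 0; -0.6 0 6 -1 0 0 0; -0.6 0 3 0 0 0 0; -0.6 0 0 0 0 0 0")

```text
clock: 9.35
tcp_pos: [0.4606, 0.2912, 0.0006]
orientation: [0.271, -0.271, -0.653, 0.653]
wrist_force: [0.4, -0.1, -1.1]
finger_gap: 0.0338
```

```bash
python3 go.py 459 291 -1 135 10
```

```text
t9.35 tcp [460.6 291.2   0.6] th 134.9 down [ 0. -0. -1.] gap 33.8 F [ 0.4 -0.1 -1.1] j [ 0.42  0.42 -0.37  0.79 -0.   -0.37]
tilt fix deg [-0.01  0.   -0.02]
1 2 1 0 -0.1 0
```

drive_tool(plan="-0.6 0 2 0 0 0 0; 0.2 0 0 0 0 0 0; 0.2 0 0 0 0 0 0; 0.2 0 0 0 0 0 0; 0.2 0 -20 0 0 0 0; 0.2 0 -30 0 0 0 0; 0.2 0 -35 0 0 0 0; 0.2 0 0 0 0 0 0")

```text
clock: 10.35
tcp_pos: [0.4607, 0.2913, 0.0864]
orientation: [-0.271, 0.271, 0.653, -0.653]
wrist_force: [0.6, 0.8, 0.1]
finger_gap: 0.0514
```

```bash
python3 tips.py w7; python3 go.py 673 -46.5 90 75 50
```

```text
L tip y(tool) -27.5 x range 24.6 37.9 z range -10.8 12.3 world tip z 113.9
R tip y(tool) -27.4 x range -38.7 -25.8 z range -10.8 12.1 world tip z 113.8
tcp [460.7 291.3  86.4] gap 0.051399879485851785
t10.40 tcp [459.6 290.8  84.8] th 134.9 down [-0.002 -0.001 -1.   ] gap 51.4 F [-0.5 -0.2 -0.4] j [ 0.42  0.33 -0.26  0.98 -0.   -0.37]
tilt fix deg [-0.13  0.    0.02]
-49 -1 11 0 7.5 0
-50 -1 4 0 7.5 0
-50 -1 -2 0 7.5 0
-49 -1 -9 0 7.5 0
-48 -1 -15 0 7.5 0
-45 -1 -21 0 7.5 0
-42 -1 -27 0 7.5 0
-38 -1 -32 0 7.5 0
```

View pics/w7.png

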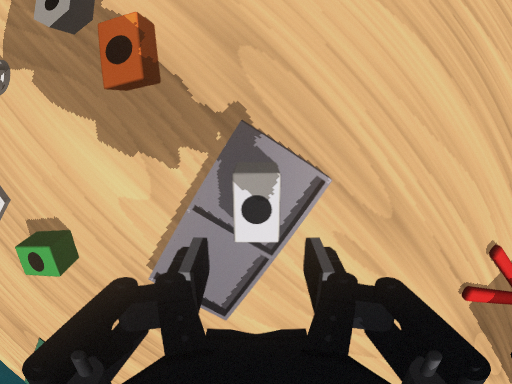

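```bash
python3 wc.py
```

```text
bench plane [ 0.00341302  0.0019602  -0.00070078]
[52. 12.] [461.6  51.2] [25.9 44.2] 31.0 z 0.0408
[121.  52.] [444.9 134.1] [54.1 35.1] 52.0 z 0.0428
[255. 202.] [455.8 285.6] [45.9 33.5] 45.0 z 0.0469
cam pos [0.4065 0.2369 0.2459] tcp [0.4596 0.2908 0.0848] clock 10.4
[0.4587 0.2904 0.0835]
```

drive_tool(plan="0.1 -49 -2 11 0 7.5 0; 0.1 -50 -2 4 0 7.5 0; 0.1 -50 -2 -2 0 7.5 0; 0.1 -49 -2 -9 0 7.5 0; 0.1 -48 -2 -15 0 7.5 0; 0.1 -45 -1 -21 0 7.5 0; 0.1 -40 0 -25 0 7.5 0; 0.1 0 0 0 0 0 0")

```text
clock: 11.45
tcp_pos: [0.6401, -0.0135, 0.0807]
orientation: [0.542, -0.534, -0.452, 0.465]
wrist_force: [0.0, 1.5, -0.5]
finger_gap: 0.0466
```

```bash
python3 go.py 673 -46.5 80 75 50
```

```text
t11.45 tcp [640.1 -13.5  80.7] th 80.9 down [-0.022 -0.002 -1.   ] gap 46.6 F [ 0.   1.5 -0.5] j [-0.14  0.52  0.03  1.1  -0.01  0.02]
tilt fix deg [-1.21  0.   -0.34]
-27 1 -38 0 5.9 0
```

drive_tool(plan="0.1 -15 -5 -20 -1.2 3 -0.3; 0.1 -10 0 -16 0 2.5 0; 0.1 0 0 0 0 0 0")

```text
clock: 11.82
tcp_pos: [0.6708, -0.045, 0.0828]
orientation: [0.561, -0.56, -0.431, 0.432]
wrist_force: [-0.5, 0.0, -0.1]
finger_gap: 0.0469
```

```bash
python3 tips.py w8; python3 wc.py|grep 67; python3 go.py 673 -46.5 50 75 30
```

```text
L tip y(tool) -27.6 x range 22.4 35.4 z range -10.7 11.7 world tip z 110.4
R tip y(tool) -27.6 x range -36.4 -23.5 z range -11.5 11.3 world tip z 110.4
tcp [670.8 -45.   82.8] gap 0.04692429685263582
[254. 215.] [673.1 -47. ] [22.4 23.3] 67.0 z 0.0448
cam pos [ 0.5977 -0.0258  0.2441] tcp [ 0.6702 -0.0443  0.0829] clock 11.875
t11.93 tcp [669.8 -43.8  83. ] th 75.3 down [-0.004  0.    -1.   ] gap 47.3 F [-1.   0.7 -0. ] j [-0.18  0.56  0.1   1.12 -0.    0.07]
tilt fix deg [-0.21  0.   -0.05]
-1 17 -2 0 0.2 0
-1 17 -2 0 0.2 0
```

View pics/w8.png

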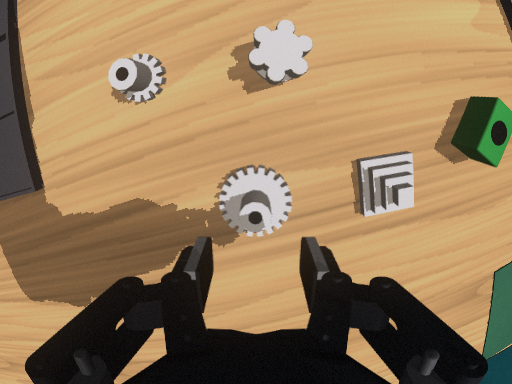

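The wrist view shows the large gear's hub at (255,215), centred between the fingers. I'm going down.

drive_tool(plan="0.1 -2 18 -3 -0.2 0 0; 0.1 -1 22 -1 0 0 0; 0.1 0 22 0 0 0 0; 0.1 0 12 0 0 0 0; 0.1 0 0 0 0 0 0")

```text
clock: 12.55
tcp_pos: [0.6712, -0.0431, 0.0088]
orientation: [-0.558, 0.558, 0.434, -0.434]
wrist_force: [0.8, -0.1, 0.4]
finger_gap: 0.0471
```

```bash
python3 tips.py w9; python3 go.py 673 -46.5 -3 75 30
```

```text
L tip y(tool) 9.0 x range 0.1 238.7 z range -58.9 9.7 world tip z -0.2
R tip y(tool) 9.1 x range -240.6 -0.6 z range -59.7 9.6 world tip z -0.3
tcp [671.2 -43.1   8.8] gap 0.04709229211107813
t12.60 tcp [671.6 -43.2   9.5] th 75.7 down [ 0.002 -0.    -1.   ] gap 46.9 F [ 0.5  1.3 -0.4] j [-0.18  0.62  0.01  0.96 -0.    0.07]
tilt fix deg [0.1 0.  0. ]
-3 12 -2 0 0.7 0
```

View pics/w9.png

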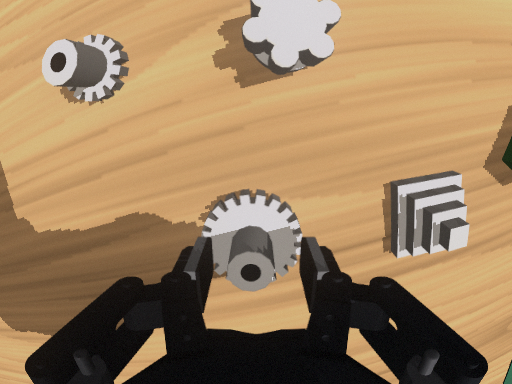

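drive_tool(plan="0.1 -3 10 -1 0 0 0; 0.1 0 2 0 0 0 0; -0.7 0 0 0 0 0 0; -0.7 0 0 0 0 0 0; -0.7 0 0 0 0 0 0; -0.7 0 0 0 0 0 0")

```text
clock: 13.35
tcp_pos: [0.6739, -0.047, -0.0005]
orientation: [-0.557, 0.56, 0.435, -0.433]
wrist_force: [-0.1, 0.0, -0.0]
finger_gap: 0.0226
```

```bash
python3 go.py 673 -46.5 90 75 30
```

```text
t13.35 tcp [ 6.739e+02 -4.700e+01 -5.000e-01] th 75.7 down [ 0.006 -0.001 -1.   ] gap 22.6 F [-0.1  0.  -0. ] j [-0.19  0.63 -0.    0.94 -0.    0.06]
tilt fix deg [0.35 0.   0.02]
0 -23 0 0 0.2 0
0 -23 0 0 0.2 0
0 -23 0 0 0.2 0
0 -23 0 0 0.2 0
```

drive_tool(plan="-0.7 0 -15 0 0.3 0 0; -0.7 0 -28 0 0 0 0; -0.7 0 -28 0 0 0 0; -0.7 0 -22 0 0 0 0; -0.7 0 0 0 0 0 0")

```text
clock: 13.98
tcp_pos: [0.6728, -0.0467, 0.0937]
orientation: [0.559, -0.558, -0.434, 0.434]
wrist_force: [0.6, -0.4, -1.5]
finger_gap: 0.023
```

```bash
python3 go.py 539.5 308.4 85 75 40; python3 tips.py w10
```

```text
t13.97 tcp [672.8 -46.7  93.7] th 75.7 down [-0.002  0.001 -1.   ] gap 23.0 F [ 0.6 -0.4 -1.5] j [-0.19  0.56  0.13  1.14  0.    0.06]
tilt fix deg [-0.11  0.    0.01]
31 1 22 0 0.1 0
31 1 22 0 0.1 0
31 1 22 0 0.1 0
31 1 22 0 0.1 0
31 1 22 0 0.1 0
31 1 22 0 0.1 0
31 1 22 0 0.1 0
31 1 22 0 0.1 0
31 1 22 0 0.1 0
31 1 22 0 0.1 0
L tip y(tool) -12.1 x range 0.5 29.2 z range -5.5 18.2 world tip z 105.8
R tip y(tool) -12.0 x range -31.0 -0.1 z range -5.0 18.1 world tip z 105.7
tcp [672.8 -46.7  93.7] gap 0.023016594134779213
```

View pics/w10.png

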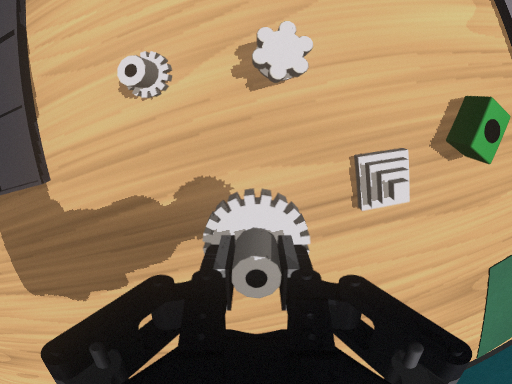

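The large gear is held level in the fingers at (256,260). I'm taking it to the far cell of the short tray.

drive_tool(plan="-0.7 31 1 22 0 0 0; -0.7 31 1 22 0 0 0; -0.7 31 1 22 0 0 0; -0.7 31 1 22 0 0 0; -0.7 31 1 22 0 0 0; -0.7 31 1 22 0 0 0; -0.7 31 1 22 0 0 0; -0.7 20 0 15 0 0 0")

```text
clock: 15.02
tcp_pos: [0.557, 0.2298, 0.0722]
orientation: [0.564, -0.555, -0.426, 0.439]
wrist_force: [0.1, 0.1, -0.5]
finger_gap: 0.0224
```

```bash
python3 go.py 539.5 308.4 70 75 40
```

```text
t15.03 tcp [557.  229.8  72.2] th 75.4 down [-0.022 -0.    -1.   ] gap 22.4 F [ 0.1  0.1 -0.5] j [ 0.26  0.46 -0.1   1.04  0.01  0.51]
tilt fix deg [-1.2   0.   -0.34]
24 1 12 0 0.1 0
24 1 12 0 0.1 0
24 1 12 0 0.1 0
```

drive_tool(plan="-0.7 24 0 12 -1.2 0 -0.3; -0.7 24 0 12 0 0 0; -0.7 10 0 5 0 0 0; -0.7 0 0 0 0 0 0")

```text
clock: 15.52
tcp_pos: [0.5381, 0.2953, 0.066]
orientation: [0.559, -0.558, -0.43, 0.437]
wrist_force: [-0.2, -0.2, 0.1]
finger_gap: 0.0229
```

```bash
python3 go.py 539.5 308.4 30 75 20
```

```text
t15.53 tcp [538.1 295.3  66. ] th 75.6 down [-0.008 -0.004 -1.   ] gap 22.9 F [-0.2 -0.2  0.1] j [ 0.37  0.47 -0.09  1.02 -0.    0.62]
tilt fix deg [-0.4   0.   -0.35]
7 18 1 0 0.3 0
7 18 1 0 0.3 0
```

drive_tool(plan="-0.7 8 12 1 -0.4 0 -0.3; -0.7 4 16 0 0 0 0; -0.7 0 14 0 0 0 0; -0.7 0 8 0 0 0 0; -0.7 0 0 0 0 0 0")

```text
clock: 16.15
tcp_pos: [0.54, 0.3044, 0.0102]
orientation: [-0.559, 0.56, 0.431, -0.434]
wrist_force: [0.1, 0.4, -0.1]
finger_gap: 0.0225
```

```bash
python3 go.py 539.5 308.4 4 75 20
```

```text
t16.15 tcp [540.  304.4  10.2] th 75.4 down [-0.003 -0.003 -1.   ] gap 22.5 F [ 0.1  0.4 -0.1] j [ 0.38  0.53 -0.15  0.9  -0.    0.64]
tilt fix deg [-0.11  0.   -0.19]
4 6 1 0 0.4 0
```

drive_tool(plan="-0.7 4 3 1 0 0 0; -0.7 0 3 0 0 0 0; -0.7 0 1 0 0 0 0; 0 0 0 0 0 0 0; 0 0 0 0 0 0 0; 0 0 0 0 0 0 0; 0 0 -20 0 0 0 0; 0 0 -40 0 0 0 0")

```text
clock: 17.15
tcp_pos: [0.5388, 0.3082, 0.0623]
orientation: [0.56, -0.559, -0.43, 0.435]
wrist_force: [0.3, 0.3, 0.2]
finger_gap: 0.0425
```

drive_tool(plan="0 0 -25 0 0 0 0; 0 0 0 0 0 0 0")

```text
clock: 17.4
tcp_pos: [0.5412, 0.3092, 0.0915]
orientation: [-0.559, 0.56, 0.432, -0.433]
wrist_force: [0.5, -1.0, -0.3]
finger_gap: 0.0429
```

```bash
python3 tips.py w11; python3 wc.py; python3 go.py 565 0 85 75 50
```

```text
L tip y(tool) -27.0 x range 20.4 33.6 z range -11.5 11.3 world tip z 118.5
R tip y(tool) -27.0 x range -35.0 -21.6 z range -11.7 11.4 world tip z 118.5
tcp [541.2 309.2  91.5] gap 0.042864942221951086
bench plane [ 3.90731911e-03 -1.66553804e-03  7.74988088e-05]
[201. 109.] [459.2 288.8] [54.6 34.6] 45.0 z 0.0469
[ 40. 152.] [444.9 134.7] [55.5 34.6] 52.0 z 0.0427
[  2. 189.] [460.2  62.8] [ 7.4 30.7] 67.0 z 0.0369
[256. 208.] [540.7 308.5] [23.6 22.6] 10.0 z 0.0488
cam pos [0.4678 0.3276 0.2513] tcp [0.5405 0.3089 0.0902] clock 17.45
[0.5397 0.3086 0.089 ]
t17.50 tcp [539.7 308.6  89. ] th 75.4 down [-0.004 -0.003 -1.   ] gap 42.7 F [ 0.7  0.7 -0.5] j [ 0.39  0.47 -0.04  1.07 -0.    0.65]
tilt fix deg [-0.18  0.   -0.24]
-42 1 -15 0 0.1 0
-42 1 -15 0 0.1 0
-42 1 -15 0 0.1 0
-42 1 -15 0 0.1 0
-42 1 -15 0 0.1 0
-42 1 -15 0 0.1 0
-42 1 -15 0 0.1 0
```

View pics/w11.png

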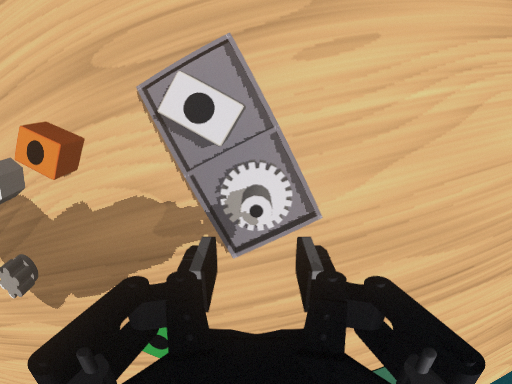

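Short tray done: block at (200,108) and gear at (256,200), both seated. Next is the knob.

drive_tool(plan="0.65 -42 1 -15 0 0 0; 0.65 -42 1 -15 0 0 0; 0.65 -42 1 -15 0 0 0; 0.65 -42 1 -15 0 0 0; 0.65 -42 1 -15 0 0 0; 0.65 -42 1 -15 0 0 0; 0.65 -25 0 -10 0 0 0; 0.65 0 0 0 0 0 0")

```text
clock: 18.5
tcp_pos: [0.5591, 0.0068, 0.069]
orientation: [0.563, -0.555, -0.425, 0.441]
wrist_force: [0.4, 0.5, 0.4]
finger_gap: 0.0705
```

```bash
python3 go.py 565 0 60 75 25
```

```text
t18.50 tcp [559.1   6.8  69. ] th 75.5 down [-0.024 -0.004 -1.   ] gap 70.5 F [0.4 0.5 0.4] j [-0.13  0.39 -0.22  0.99 -0.01  0.13]
tilt fix deg [-1.28  0.   -0.57]
-5 9 -7 0 0.5 0
```

drive_tool(plan="0.65 -4 0 -6 -1.3 0.5 -0.6; 0.65 0 0 0 0 0 0")

```text
clock: 18.75
tcp_pos: [0.5627, 0.0025, 0.067]
orientation: [0.562, -0.56, -0.431, 0.431]
wrist_force: [0.6, 0.3, 0.3]
finger_gap: 0.0706
```

```bash
python3 tips.py w12; python3 wc.py | grep -E "\[ ?(5[56]|2[0-9][0-9]\.)"; python3 go.py 564.5 0.5 -11 75 20
```

```text
L tip y(tool) -30.4 x range 2.1 46.7 z range -11.5 11.2 world tip z 97.4
R tip y(tool) 22.0 x range -123.3 -0.6 z range -13.5 2.7 world tip z 45.0
tcp [562.7   2.5  67. ] gap 0.07057601322110904
[278.  43.] [453.7  45.7] [45.4 41. ] 43.0 z 0.0409
[252. 215.] [557.6   1.4] [43.3 32.5] 74.0 z 0.0407
t18.85 tcp [562.7   2.9  67.2] th 75.1 down [-0.002  0.002 -1.   ] gap 70.4 F [ 0.1  0.3 -0.4] j [-0.14  0.38 -0.24  0.96  0.    0.12]
tilt fix deg [-0.11  0.    0.06]
-0 20 -1 0 0.0 0
-0 20 -1 0 0.0 0
-0 20 -1 0 0.0 0
-0 20 -1 0 0.0 0
```

View pics/w12.png

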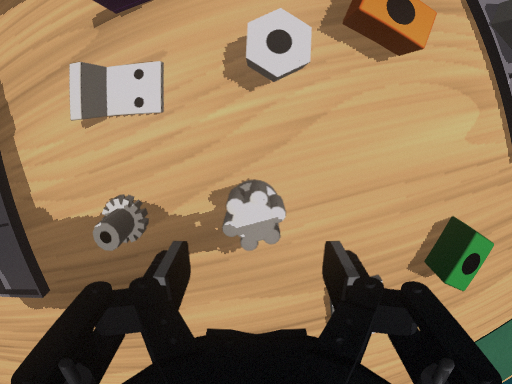

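drive_tool(plan="0.65 -1 16 -1 0 0 0; 0.65 -1 20 -1 0 0 0; 0.65 0 20 0 0 0 0; 0.65 0 16 0 0 0 0; 0.65 0 4 0 0 0 0; 0.65 0 0 0 0 0 0")

```text
clock: 19.6
tcp_pos: [0.5631, 0.0037, -0.0145]
orientation: [0.561, -0.558, -0.432, 0.433]
wrist_force: [0.8, -0.4, 0.3]
finger_gap: 0.0704
```

```bash
python3 go.py 564.5 0.5 -12 75 20;python3 tips.py w13
```

```text
t19.60 tcp [563.1   3.7 -14.5] th 75.4 down [-0.003  0.002 -1.   ] gap 70.4 F [ 0.8 -0.4  0.3] j [-0.14  0.46 -0.33  0.78  0.    0.12]
tilt fix deg [-0.19  0.    0.07]
-3 -2 -2 0 0.4 0
L tip y(tool) -14.1 x range 0.1 250.3 z range -133.3 18.9 world tip z -0.3
R tip y(tool) -14.4 x range -267.1 -0.1 z range -136.0 18.7 world tip z -0.1
tcp [563.1   3.7 -14.5] gap 0.07037938245081653
```

View pics/w13.png

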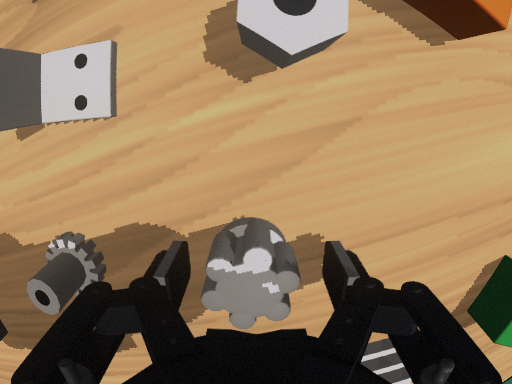

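drive_tool(plan="0.65 -3 -3 -2 0 0 0; -0.2 0 0 0 0 0 0; -0.2 0 0 0 0 0 0; -0.2 0 0 0 0 0 0; -0.2 0 0 0 0 0 0")

```text
clock: 20.27
tcp_pos: [0.5663, -0.0004, -0.0089]
orientation: [0.56, -0.56, -0.433, 0.432]
wrist_force: [-0.2, -0.2, -1.6]
finger_gap: 0.0452
```

```bash
python3 go.py 476 -284 85 75 40
```

```text
t20.27 tcp [ 5.663e+02 -4.000e-01 -8.900e+00] th 75.4 down [ 0.001  0.001 -1.   ] gap 45.2 F [-0.2 -0.2 -1.6] j [-0.14  0.46 -0.32  0.79  0.    0.11]
tilt fix deg [0.06 0.   0.1 ]
-37 -12 2 0 0.0 0
-37 -12 2 0 0.0 0
-37 -12 2 0 0.0 0
-37 -12 2 0 0.0 0
-37 -12 2 0 0.0 0
-37 -12 2 0 0.0 0
-37 -12 2 0 0.0 0
-37 -12 2 0 0.0 0
```

drive_tool(plan="-0.2 0 -15 0 0 0 0; -0.2 0 -30 0 0 0 0; -0.2 0 -30 0 0 0 0; -0.2 -20 -15 1 0 0 0; -0.2 -37 -2 2 0 0 0; -0.2 -37 -1 2 0 0 0; -0.2 -37 -1 2 0 0 0; -0.2 -37 -1 2 0 0 0")

```text
clock: 21.28
tcp_pos: [0.5126, -0.1666, 0.0931]
orientation: [-0.558, 0.559, 0.434, -0.433]
wrist_force: [-0.5, -0.0, -0.5]
finger_gap: 0.0452
```

```bash
python3 go.py 476 -284 75 75 40
```

```text
t21.27 tcp [ 512.6 -166.6   93.1] th 75.6 down [ 0.002 -0.001 -1.   ] gap 45.2 F [-0.5 -0.  -0.5] j [-0.46  0.31 -0.27  0.99  0.   -0.21]
tilt fix deg [ 0.14  0.   -0.01]
-31 5 2 0 0.2 0
-31 5 1 0 0.2 0
-31 5 1 0 0.2 0
-31 5 1 0 0.2 0
```

drive_tool(plan="-0.2 -31 3 2 0 0 0; -0.2 -31 3 1 0 0 0; -0.2 -28 3 1 0 0 0; -0.2 -14 3 1 0 0 0; -0.2 0 0 0 0 0 0")

```text
clock: 21.9
tcp_pos: [0.476, -0.2748, 0.082]
orientation: [-0.56, 0.561, 0.431, -0.431]
wrist_force: [0.1, 0.2, -1.3]
finger_gap: 0.045
```

```bash
python3 go.py 476 -284 10 75 20; python3 wc.py|head -1; python3 tips.py w14
```

```text
t21.90 tcp [ 476.  -274.8   82. ] th 75.2 down [ 0.001 -0.002 -1.   ] gap 45.0 F [ 0.1  0.2 -1.3] j [-0.67  0.34 -0.25  0.98 -0.   -0.41]
tilt fix deg [ 0.1   0.   -0.08]
-2 18 -1 0 0.0 0
-2 18 -1 0 0.0 0
-2 18 -1 0 0.0 0
-2 18 -1 0 0.0 0
bench plane [0.0029032  0.00023995 0.00054216]
L tip y(tool) -20.1 x range 7.3 22.5 z range 6.7 21.6 world tip z 102.2
R tip y(tool) -20.5 x range -29.3 -2.6 z range -4.6 21.2 world tip z 102.6
tcp [ 476.3 -274.2   82.1] gap 0.045151861762340276
```

View pics/w14.png

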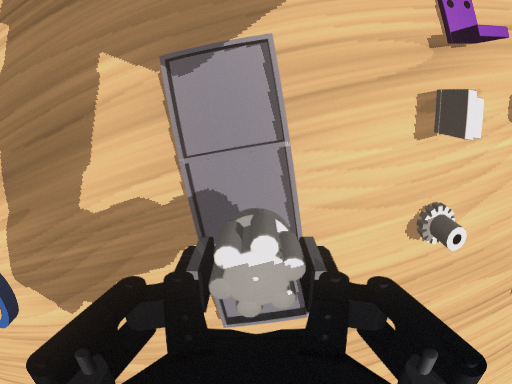

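drive_tool(plan="-0.2 -5 14 -1 0 0 0; -0.2 -4 18 -1 0 0 0; -0.2 0 18 0 0 0 0; -0.2 0 16 0 0 0 0; -0.2 0 6 0 0 0 0; -0.2 0 0 0 0 0 0")

```text
clock: 22.75
tcp_pos: [0.4775, -0.2786, 0.005]
orientation: [-0.558, 0.558, 0.434, -0.434]
wrist_force: [0.0, -0.0, -0.3]
finger_gap: 0.0448
```

```bash
python3 go.py 476 -284 -4 75 20
```

```text
t22.75 tcp [ 477.5 -278.6    5. ] th 75.7 down [ 0. -0. -1.] gap 44.8 F [ 0.  -0.  -0.3] j [-0.67  0.42 -0.34  0.81  0.   -0.42]
tilt fix deg [0.03 0.   0.  ]
-6 9 0 0 0.7 0
```

drive_tool(plan="-0.2 -5 3 0 0 0 0; -0.2 0 3 0 0 0 0; -0.2 0 3 0 0 0 0; -0.2 0 0 0 0 0 0")

```text
clock: 23.25
tcp_pos: [0.4774, -0.2845, -0.0031]
orientation: [-0.557, 0.559, 0.435, -0.434]
wrist_force: [-0.3, -0.3, -0.9]
finger_gap: 0.0452
```

```bash
python3 go.py 476 -284 -4 75 20
```

```text
t23.25 tcp [ 477.4 -284.5   -3.1] th 75.8 down [ 0.003 -0.002 -1.   ] gap 45.2 F [-0.3 -0.3 -0.9] j [-0.68  0.43 -0.35  0.79  0.   -0.43]
tilt fix deg [ 0.17  0.   -0.07]
0 1 1 0 0.8 0
```

drive_tool(plan="-0.2 0 2 0 0 0 0; 0.4 0 0 0 0 0 0; 0.4 0 0 0 0 0 0; 0.4 0 0 0 0 0 0; 0.4 0 -20 0 0 0 0; 0.4 0 -35 0 0 0 0; 0.4 0 -35 0 0 0 0; 0.4 0 0 0 0 0 0")

```text
clock: 24.25
tcp_pos: [0.4771, -0.2843, 0.0874]
orientation: [-0.557, 0.559, 0.435, -0.434]
wrist_force: [0.2, -0.1, -0.5]
finger_gap: 0.0596
```

```bash
python3 tips.py w15; python3 wc.py; python3 go.py 547.7 -109.5 80 75 45
```

```text
L tip y(tool) -28.7 x range 28.8 42.0 z range -11.4 11.2 world tip z 116.1
R tip y(tool) -28.6 x range -43.3 -30.1 z range -11.6 11.4 world tip z 116.1
tcp [ 477.1 -284.3   87.4] gap 0.05958364422257298
bench plane [0.00195979 0.0008483  0.00105252]
[492.  35.] [375.5 -47.7] [41.9 10.6] 87.0 z 0.0481
[470. 114.] [440.7 -93. ] [12.  39.8] 75.0 z 0.0468
[255. 207.] [ 474.3 -284.3] [40.5 42.8] 65.0 z 0.0447
[458. 228.] [ 541.4 -110.7] [23.4 12.9] 85.0 z 0.0439
cam pos [ 0.4029 -0.2657  0.2468] tcp [ 0.4761 -0.2836  0.0858] clock 24.3
[ 0.4754 -0.2829  0.0845]
t24.35 tcp [ 475.4 -282.9   84.5] th 75.8 down [-0.001  0.001 -1.   ] gap 60.0 F [ 0.1  0.6 -0.7] j [-0.68  0.35 -0.24  0.99  0.   -0.43]
tilt fix deg [-0.1   0.    0.06]
37 1 -5 0 0.2 0
37 1 -5 0 0.2 0
37 1 -5 0 0.2 0
37 1 -5 0 0.2 0
37 1 -5 0 0.2 0
```

View pics/w15.png

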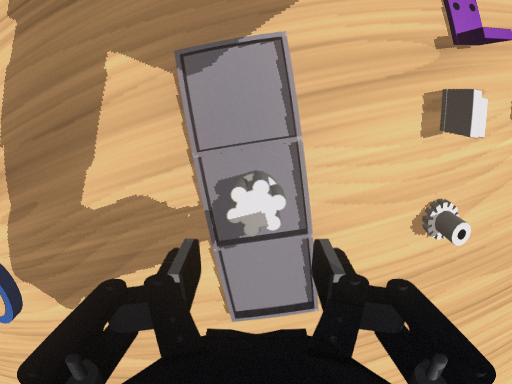

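The knob is seated in the middle cell at (256,205), top at z 0.0447 m. Next is the small gear.

drive_tool(plan="0.1 37 1 -5 0 0 0; 0.1 37 1 -5 0 0 0; 0.1 37 1 -5 0 0 0; 0.1 37 1 -5 0 0 0; 0.1 32 1 -5 0 0 0; 0.1 0 0 0 0 0 0")

```text
clock: 25.1
tcp_pos: [0.5399, -0.108, 0.0697]
orientation: [0.564, -0.553, -0.431, 0.436]
wrist_force: [-0.4, -0.5, 0.0]
finger_gap: 0.0474
```

```bash
python3 go.py 547.7 -109.5 60 75 25
```

```text
t25.10 tcp [ 539.9 -108.    69.7] th 75.6 down [-0.015  0.008 -1.   ] gap 47.4 F [-0.4 -0.5  0. ] j [-0.34  0.37 -0.25  0.98  0.   -0.09]
tilt fix deg [-0.95  0.    0.21]
0 10 -8 0 0.6 0
```

drive_tool(plan="0.1 0 0 -8 -0.9 0 0.2; 0.1 0 15 0 0 0 0; 0.1 0 0 0 0 0 0")

```text
clock: 25.48
tcp_pos: [0.546, -0.1115, 0.0513]
orientation: [0.56, -0.558, -0.432, 0.434]
wrist_force: [0.1, 0.6, 0.8]
finger_gap: 0.047
```

```bash
python3 tips.py w16; python3 go.py 547.7 -109.5 -1 75 20
```

```text
L tip y(tool) 7.0 x range 0.0 12.6 z range -13.0 10.1 world tip z 44.3
R tip y(tool) 7.1 x range -192.1 -0.6 z range -12.4 9.8 world tip z 44.2
tcp [ 546.  -111.5   51.3] gap 0.04695821139629474
t25.52 tcp [ 546.8 -111.8   52.2] th 75.5 down [-0.002 -0.    -1.   ] gap 46.9 F [ 0.5 -0.7 -0.1] j [-0.34  0.38 -0.27  0.92 -0.   -0.09]
tilt fix deg [-0.11  0.   -0.04]
1 18 -0 0 0.2 0
1 18 -0 0 0.2 0
1 18 -0 0 0.2 0
```

View pics/w16.png

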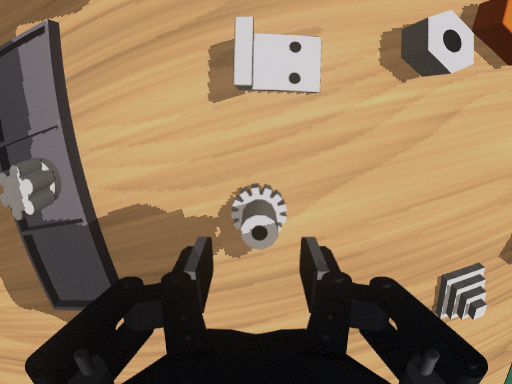

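drive_tool(plan="0.1 2 16 0 0 0 0; 0.1 0 18 0 0 0 0; 0.1 0 14 0 0 0 0; 0.1 0 4 0 0 0 0; 0.1 0 0 0 0 0 0")

```text
clock: 26.15
tcp_pos: [0.5468, -0.1109, -0.0033]
orientation: [0.56, -0.559, -0.432, 0.433]
wrist_force: [-0.1, -0.2, 0.7]
finger_gap: 0.0467
```

```bash
python3 go.py 547.7 -109.5 -2 75 20
```

```text
t26.15 tcp [ 546.8 -110.9   -3.3] th 75.4 down [-0.002 -0.    -1.   ] gap 46.7 F [-0.1 -0.2  0.7] j [-0.34  0.44 -0.33  0.8  -0.   -0.09]
tilt fix deg [-0.11  0.   -0.04]
2 -1 -0 0 0.4 0
```

drive_tool(plan="0.1 2 -1 -1 0 0 0; -0.7 0 0 0 0 0 0; -0.7 0 0 0 0 0 0; -0.7 0 0 0 0 0 0; -0.7 0 0 0 0 0 0")

```text
clock: 26.78
tcp_pos: [0.5499, -0.1094, -0.0005]
orientation: [-0.559, 0.56, 0.432, -0.432]
wrist_force: [-0.8, 0.8, -0.3]
finger_gap: 0.0229
```

```bash
python3 go.py 559.7 -291.3 85 75 40
```

```text
t26.77 tcp [ 5.499e+02 -1.094e+02 -5.000e-01] th 75.4 down [ 0.001 -0.001 -1.   ] gap 22.9 F [-0.8  0.8 -0.3] j [-0.34  0.44 -0.33  0.8  -0.   -0.08]
tilt fix deg [ 0.07  0.   -0.05]
-29 -14 -9 0 0.1 0
-29 -14 -9 0 0.1 0
-29 -14 -9 0 0.1 0
-29 -14 -9 0 0.1 0
-29 -14 -9 0 0.1 0
-29 -14 -9 0 0.1 0
```

drive_tool(plan="-0.7 0 -15 0 0 0 0; -0.7 0 -30 0 0 0 0; -0.7 0 -30 0 0 0 0; -0.7 -15 -10 -5 0 0 0; -0.7 -29 -1 -9 0 0 0; -0.7 -29 -1 -9 0 0 0; -0.7 -29 -1 -9 0 0 0; -0.7 -29 -1 -9 0 0 0")

```text
clock: 27.78
tcp_pos: [0.5563, -0.2524, 0.0942]
orientation: [-0.558, 0.56, 0.433, -0.433]
wrist_force: [0.2, -0.0, 0.4]
finger_gap: 0.0225
```

```bash
python3 go.py 559.7 -291.3 75 75 40
```

```text
t27.77 tcp [ 556.3 -252.4   94.2] th 75.5 down [ 0.002 -0.003 -1.   ] gap 22.5 F [ 0.2 -0.   0.4] j [-0.56  0.44 -0.07  1.06 -0.   -0.3 ]
tilt fix deg [ 0.13  0.   -0.14]
-18 10 -7 0 0.3 0
-18 10 -7 0 0.3 0
```

drive_tool(plan="-0.7 -18 8 -6 0 0 0; -0.7 -15 15 -5 0 0 0; -0.7 0 18 0 0 0 0; -0.7 0 18 0 0 0 0; -0.7 0 5 0 0 0 0; -0.7 0 0 0 0 0 0")

```text
clock: 28.52
tcp_pos: [0.5562, -0.2916, 0.0225]
orientation: [0.56, -0.559, -0.431, 0.433]
wrist_force: [0.3, 0.3, -0.6]
finger_gap: 0.0229
```

```bash
python3 go.py 559.7 -291.3 4 75 40; python3 tips.py w17
```

```text
t28.52 tcp [ 556.2 -291.6   22.5] th 75.3 down [-0.003  0.    -1.   ] gap 22.9 F [ 0.3  0.3 -0.6] j [-0.61  0.53 -0.11  0.93 -0.   -0.35]
tilt fix deg [-0.18  0.   -0.02]
1 18 -3 0 0.3 0
L tip y(tool) 22.4 x range 21.1 231.9 z range -19.4 4.7 world tip z 0.1
R tip y(tool) 22.5 x range -234.2 -23.0 z range -18.9 4.6 world tip z -0.0
tcp [ 556.2 -291.6   22.5] gap 0.02291907030548168
```

View pics/w17.png

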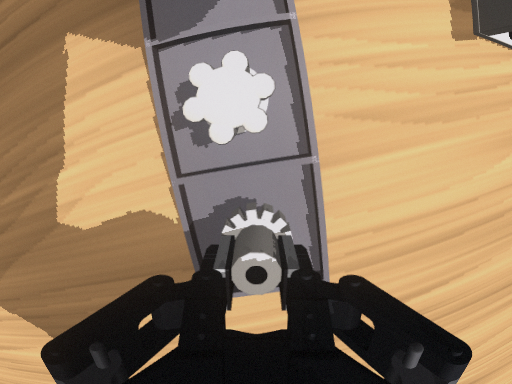

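drive_tool(plan="-0.7 1 8 -3 0 0 0; -0.7 0 6 0 0 0 0; -0.7 0 4 0 0 0 0; -0.7 0 0 0 0 0 0")

```text
clock: 29.08
tcp_pos: [0.5608, -0.2917, 0.0051]
orientation: [-0.559, 0.56, 0.432, -0.433]
wrist_force: [0.9, 1.1, -0.1]
finger_gap: 0.0231
```

```bash
python3 go.py 559.7 -291.3 4 75 40
```

```text
t29.07 tcp [ 560.8 -291.7    5.1] th 75.4 down [-0.    -0.001 -1.   ] gap 23.1 F [ 0.9  1.1 -0.1] j [-0.61  0.55 -0.12  0.9  -0.   -0.35]
tilt fix deg [-0.01  0.   -0.08]
0 1 1 0 0.4 0
```

drive_tool(plan="-0.7 0 2 0 0 0 0; 0 0 0 0 0 0 0; 0 0 0 0 0 0 0; 0 0 0 0 0 0 0; 0 0 -20 0 0 0 0; 0 0 -35 0 0 0 0; 0 0 -35 0 0 0 0; 0 0 0 0 0 0 0")

```text
clock: 30.08
tcp_pos: [0.5609, -0.2917, 0.0959]
orientation: [-0.559, 0.56, 0.432, -0.433]
wrist_force: [1.1, 0.2, -1.1]
finger_gap: 0.043
```

```bash
python3 tips.py w18; python3 wc.py; python3 go.py 441.5 -91 80 73.5 45
```

```text
L tip y(tool) -27.0 x range 20.4 33.4 z range -11.0 11.2 world tip z 122.9
R tip y(tool) -26.9 x range -34.9 -21.5 z range -11.2 11.5 world tip z 122.8
tcp [ 560.9 -291.7   95.9] gap 0.042958134492745575
bench plane [-2.48825177e-05  4.33256454e-04  1.74771190e-03]
[451.  19.] [443.9 -93.8] [12.4 35.7] 74.0 z 0.0465
[235.  95.] [ 476.  -284.9] [44.9 40.8] 34.0 z 0.0448
[255. 205.] [ 558.8 -291.8] [23.4 22.4] 15.0 z 0.0488
cam pos [ 0.4872 -0.2727  0.2553] tcp [ 0.5599 -0.2911  0.0941] clock 30.125
[ 0.559  -0.2905  0.0927]
t30.18 tcp [ 559.  -290.5   92.7] th 75.4 down [-0.005  0.002 -1.   ] gap 42.4 F [-0.2  0.1 -0.6] j [-0.61  0.48 -0.01  1.09 -0.   -0.35]
tilt fix deg [-0.28  0.    0.02]
27 2 27 0 0.3 0
27 2 27 0 0.3 0
27 2 28 0 0.3 0
27 2 28 0 0.3 0
27 2 28 0 0.3 0
26 2 28 0 0.3 0
```

View pics/w18.png

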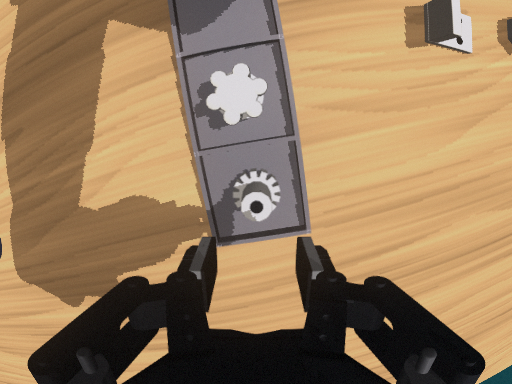

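Small gear seated at (257,195). Next is the grey bracket.

drive_tool(plan="0 27 1 27 0 0.3 0; 0 27 1 27 0 0.3 0; 0 27 1 28 0 0.3 0; 0 27 1 28 0 0.3 0; 0 27 1 28 0 0.3 0; 0 20 1 22 0 0 0; 0 0 0 0 0 0 0")

```text
clock: 31.05
tcp_pos: [0.4349, -0.0902, 0.0774]
orientation: [0.573, -0.559, -0.421, 0.428]
wrist_force: [-0.0, -0.7, -0.3]
finger_gap: 0.0425
```

```bash
python3 go.py 441.5 -91 70 74 25
```

```text
t31.05 tcp [434.9 -90.2  77.4] th 73.8 down [-0.02   0.009 -1.   ] gap 42.5 F [-0.  -0.7 -0.3] j [-0.39  0.17 -0.49  0.93  0.   -0.1 ]
tilt fix deg [-1.27  0.    0.19]
1 7 -7 0 -0.2 0
```

drive_tool(plan="0 1 0 -7 -1.3 0 0.2; 0 0 5 0 0 0 0; 0 0 0 0 0 0 0")

```text
clock: 31.42
tcp_pos: [0.4436, -0.0929, 0.0709]
orientation: [-0.565, 0.567, 0.424, -0.424]
wrist_force: [-0.1, 0.4, 0.0]
finger_gap: 0.0429
```

```bash
python3 wc.py; python3 go.py 441.5 -91 -3 74 20; python3 tips.py w19
```

```text
bench plane [ 0.00661143 -0.00248535 -0.00108814]
[297. 101.] [375.3 -47.1] [40.3 10.4] 88.0 z 0.0488
[500. 138.] [442.6 130.2] [49.4 34.1] 52.0 z 0.0424
[433. 176.] [453.3  45.2] [41.6 46.2] 13.0 z 0.0409
[256. 208.] [437.  -91.5] [ 9.6 32.8] 74.0 z 0.0488
cam pos [ 0.3708 -0.0722  0.2317] tcp [ 0.4436 -0.0929  0.0709] clock 31.425
[ 0.4438 -0.093   0.0711]
t31.48 tcp [443.8 -93.   71.1] th 73.7 down [ 0.002 -0.002 -1.   ] gap 42.4 F [ 0.4 -0.2  0.2] j [-0.38  0.18 -0.5   0.89 -0.   -0.1 ]
tilt fix deg [ 0.15  0.   -0.05]
0 19 1 0 -0.1 0
0 19 1 0 -0.1 0
0 19 1 0 -0.1 0
0 19 1 0 -0.1 0
L tip y(tool) 21.6 x range 0.1 4.2 z range -11.4 3.9 world tip z 49.5
R tip y(tool) 21.8 x range -5.2 -0.6 z range -11.4 3.7 world tip z 49.3
tcp [443.8 -93.   71.1] gap 0.04241339493527054
```

View pics/w19.png

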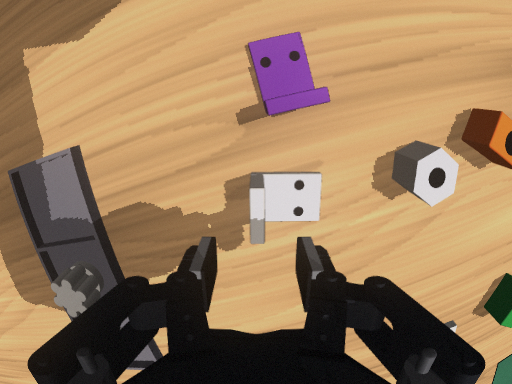

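drive_tool(plan="0 0 16 1 0 0 0; 0 0 20 1 0 0 0; 0 0 20 0 0 0 0; 0 0 13 0 0 0 0; 0 0 4 0 0 0 0; 0 0 0 0 0 0 0")

```text
clock: 32.28
tcp_pos: [0.4448, -0.0949, -0.0026]
orientation: [-0.564, 0.568, 0.424, -0.422]
wrist_force: [-0.1, 0.2, 0.1]
finger_gap: 0.0429
```

```bash
python3 go.py 441.5 -91 -3 74 20; python3 tips.py w20
```

```text
t32.27 tcp [444.8 -94.9  -2.6] th 73.5 down [ 0.006 -0.003 -1.   ] gap 42.9 F [-0.1  0.2  0.1] j [-0.39  0.27 -0.6   0.69 -0.   -0.1 ]
tilt fix deg [ 0.36  0.   -0.07]
3 0 4 0 -0.5 0
L tip y(tool) -2.3 x range 0.1 247.9 z range -94.1 13.7 world tip z -0.3
R tip y(tool) -2.1 x range -249.9 -0.5 z range -92.6 14.1 world tip z -0.5
tcp [444.8 -94.9  -2.6] gap 0.04291985579031328
```

View pics/w20.png

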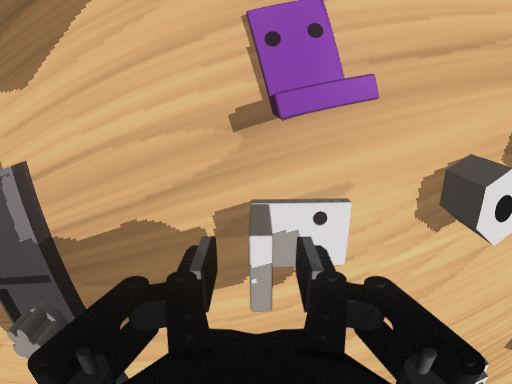

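drive_tool(plan="0 3 0 3 0.4 0 0; -1 0 0 0 0 0 0; -1 0 0 0 0 0 0; -1 0 0 0 0 0 0; -1 0 0 0 0 0 0; -1 0 0 0 0 0 0")

```text
clock: 33.08
tcp_pos: [0.444, -0.0914, -0.0009]
orientation: [-0.565, 0.567, 0.423, -0.423]
wrist_force: [-0.2, 0.2, -0.3]
finger_gap: 0.0094
```

```bash
python3 go.py 386 -299 85 74 40
```

```text
t33.08 tcp [444.  -91.4  -0.9] th 73.6 down [ 0.002 -0.002 -1.   ] gap 9.4 F [-0.2  0.2 -0.3] j [-0.38  0.27 -0.6   0.7  -0.   -0.09]
tilt fix deg [ 0.13  0.   -0.1 ]
-36 -14 -1 0 -0.1 0
-36 -14 -0 0 -0.1 0
-36 -14 -0 0 -0.1 0
-36 -14 -0 0 -0.1 0
-36 -14 -0 0 -0.1 0
-36 -14 -0 0 -0.1 0
```

drive_tool(plan="-1 0 -15 0 0 0 0; -1 0 -30 0 0 0 0; -1 0 -30 0 0 0 0; -1 -18 -12 0 0 0 0; -1 -36 -1 0 0 0 0; -1 -36 -1 0 0 0 0; -1 -36 -1 0 0 0 0; -1 -36 -1 0 0 0 0")

```text
clock: 34.08
tcp_pos: [0.3967, -0.2487, 0.0928]
orientation: [-0.565, 0.566, 0.425, -0.425]
wrist_force: [0.4, -0.4, -1.0]
finger_gap: 0.0093
```

```bash
python3 go.py 387 -299 80 74 40
```

```text
t34.08 tcp [ 396.7 -248.7   92.8] th 73.9 down [ 0.    -0.002 -1.   ] gap 9.3 F [ 0.4 -0.4 -1. ] j [-0.73  0.18 -0.43  0.95 -0.   -0.45]
tilt fix deg [ 0.05  0.   -0.09]
-26 6 -2 0 -0.1 0
-26 6 -2 0 -0.1 0
```

drive_tool(plan="-1 -26 6 -2 0 0 0; -1 -20 8 -2 0 0 0; -1 0 15 0 0 0 0; -1 0 15 0 0 0 0; -1 0 0 0 0 0 0")

```text
clock: 34.7
tcp_pos: [0.3863, -0.296, 0.0456]
orientation: [0.566, -0.566, -0.424, 0.424]
wrist_force: [0.1, 0.4, -0.7]
finger_gap: 0.0094
```

```bash
python3 go.py 387 -299 20 74 20; python3 tips.py w21
```

```text
t34.70 tcp [ 386.3 -296.    45.6] th 73.7 down [-0.  0. -1.] gap 9.4 F [ 0.1  0.4 -0.7] j [-0.82  0.27 -0.46  0.85 -0.   -0.53]
tilt fix deg [-0.03  0.    0.01]
-1 13 -1 0 -0.1 0
-1 13 -1 0 -0.1 0
L tip y(tool) -9.0 x range 4.8 50.9 z range -17.7 16.9 world tip z 54.6
R tip y(tool) -27.5 x range -18.9 -0.1 z range 5.8 23.0 world tip z 73.0
tcp [ 386.3 -296.    45.6] gap 0.009365753635939
```

View pics/w21.png

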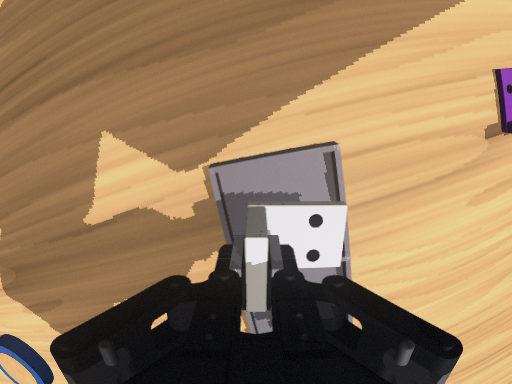

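drive_tool(plan="-1 -3 13 -1 0 0 0; -1 0 12 0 0 0 0; -1 0 6 0 0 0 0; -1 0 0 0 0 0 0")

```text
clock: 35.25
tcp_pos: [0.3874, -0.2989, 0.0135]
orientation: [-0.565, 0.566, 0.425, -0.425]
wrist_force: [-0.3, 0.2, 0.4]
finger_gap: 0.0096
```

```bash
python3 go.py 387 -299 4 74 20; python3 tips.py w22
```

```text
t35.25 tcp [ 387.4 -298.9   13.5] th 73.8 down [ 0.001 -0.001 -1.   ] gap 9.6 F [-0.3  0.2  0.4] j [-0.82  0.31 -0.49  0.77  0.   -0.54]
tilt fix deg [ 0.04  0.   -0.02]
-0 9 0 0 -0.2 0
L tip y(tool) 13.6 x range 28.4 236.7 z range -44.2 7.2 world tip z -0.1
R tip y(tool) 13.8 x range -238.1 -9.8 z range -45.6 7.9 world tip z -0.4
tcp [ 387.4 -298.9   13.5] gap 0.00961299332756109
```

View pics/w22.png

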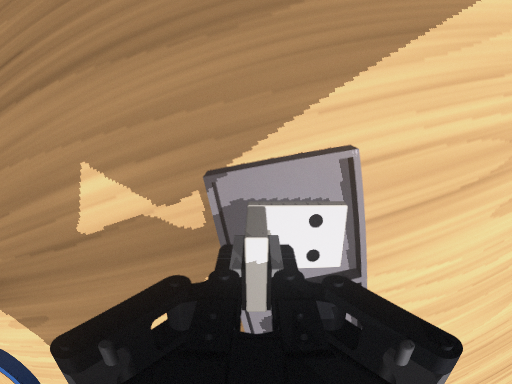

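drive_tool(plan="-1 0 4 0 0 0 0; -1 0 3 0 0 0 0; -1 0 2 0 0 0 0; -1 0 0 0 0 0 0")

```text
clock: 35.8
tcp_pos: [0.388, -0.2996, 0.0049]
orientation: [-0.564, 0.566, 0.425, -0.424]
wrist_force: [-0.1, -0.4, -0.4]
finger_gap: 0.0094
```

```bash
python3 go.py 387 -299 4 74 20
```

```text
t35.80 tcp [ 388.  -299.6    4.9] th 73.8 down [ 0.002 -0.002 -1.   ] gap 9.4 F [-0.1 -0.4 -0.4] j [-0.82  0.32 -0.5   0.75  0.   -0.54]
tilt fix deg [ 0.14  0.   -0.08]
0 1 1 0 -0.2 0
```

drive_tool(plan="-1 0 2 0 0 0 0; -0.3 0 0 0 0 0 0; -0.3 0 0 0 0 0 0; -0.3 0 0 0 0 0 0; -0.3 0 -20 0 0 0 0; -0.3 0 -35 0 0 0 0; -0.3 0 -35 0 0 0 0; -0.3 0 0 0 0 0 0")

```text
clock: 36.8
tcp_pos: [0.3877, -0.2993, 0.0952]
orientation: [-0.565, 0.566, 0.425, -0.424]
wrist_force: [0.7, 0.0, 0.5]
finger_gap: 0.0298
```

drive_tool(plan="-0.3 30 -20 0 0 0 0; -0.3 50 -20 0 0 0 0; -0.3 50 -10 0 0 0 0; -0.3 50 0 0 0 0 0; -0.3 0 0 0 0 0 0")

```text
clock: 37.42
tcp_pos: [0.4381, -0.1216, 0.1427]
orientation: [0.566, -0.566, -0.424, 0.424]
wrist_force: [0.3, 0.2, -0.8]
finger_gap: 0.0299
```

```bash
python3 go.py
python3 - <<'E'
from workcell import cams
from h import *
for n in('top','scene'):
    p,d=cams.read_camera(n);c=cams.calibration(n);W=cloud(d,c);np.savez(n+'9.npz',p=p,d=d,**c)
    z=W[...,2];roi=(W[...,0]>.3)&(W[...,0]<.8)&(abs(W[...,1])<.45)
    m=(roi&(z>.033)&(z<.065)).astype(np.uint8);k,l,st,ce=cv2.connectedComponentsWithStats(m)
    print(n)
    for i in range(1,k):
        if st[i,4]<20: continue
        q=W[l==i];r=cv2.minAreaRect(q[:,:2].astype(np.float32)*1000)
        print(ce[i].round(),st[i,4],np.round(r[0],1),np.round(r[1]),round(r[2]),'z %.3f'%np.median(q[:,2]))
    x=slice(60,300) if n=='scene' else slice(100,280); y=slice(70,430) if n=='scene' else slice(100,400)
    cv2.imwrite(f'pics/{n}9.png',cv2.resize(p[x,y,::-1],(800,533),interpolation=cv2.INTER_CUBIC))
E
```

```text
t37.42 tcp [ 438.1 -121.6  142.7] th 73.6 down [-0.001  0.001 -1.   ] gap 29.9 F [ 0.3  0.2 -0.8] j [-0.45  0.12 -0.38  1.07  0.   -0.16]
top
[224. 131.] 68 [688.1  71. ] [24. 27.] 83 z 0.038
[183. 142.] 279 [658.1 177.9] [36. 55.] 51 z 0.042
[128. 184.] 80 [540.9 310.2] [23. 22.] 43 z 0.048
[134. 216.] 305 [460.2 291. ] [56. 34.] 45 z 0.046
[365. 214.] 116 [ 471.8 -290.3] [23. 43.] 61 z 0.044
[196. 223.] 298 [445.6 135.8] [55. 34.] 52 z 0.042
[231. 219.] 223 [454.7  46.8] [40. 44.] 11 z 0.040
[370. 248.] 97 [ 387.6 -297.2] [11. 40.] 75 z 0.051
scene
[222. 147.] 125 [375.5 -46.2] [39. 14.] 85 z 0.046
[368. 159.] 350 [459. 290.] [54. 38.] 46 z 0.046
[115. 159.] 139 [ 385.5 -297.8] [11. 40.] 74 z 0.049
[301. 161.] 309 [444.6 134.9] [55. 38.] 51 z 0.043
[265. 168.] 234 [453.3  46.4] [39. 45.] 83 z 0.041
[389. 184.] 124 [542.4 307.8] [23. 25.] 84 z 0.048
[118. 189.] 271 [ 477.1 -283.5] [41. 45.] 62 z 0.044
[109. 219.] 142 [ 560.  -290.3] [22. 23.] 3 z 0.048
[343. 235.] 441 [657.  175.8] [35. 55.] 50 z 0.043
[293. 255.] 156 [687.4  69.4] [26. 26.] 85 z 0.036
```

View pics/scene9.png

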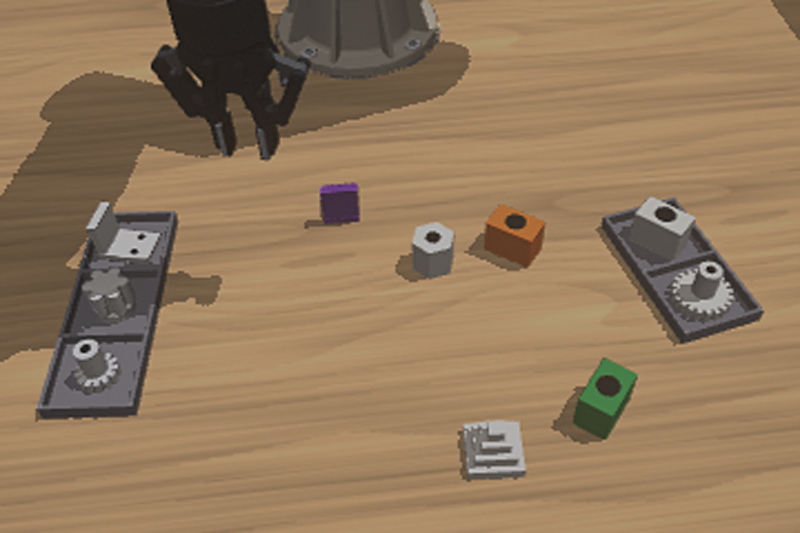

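View pics/top9.png

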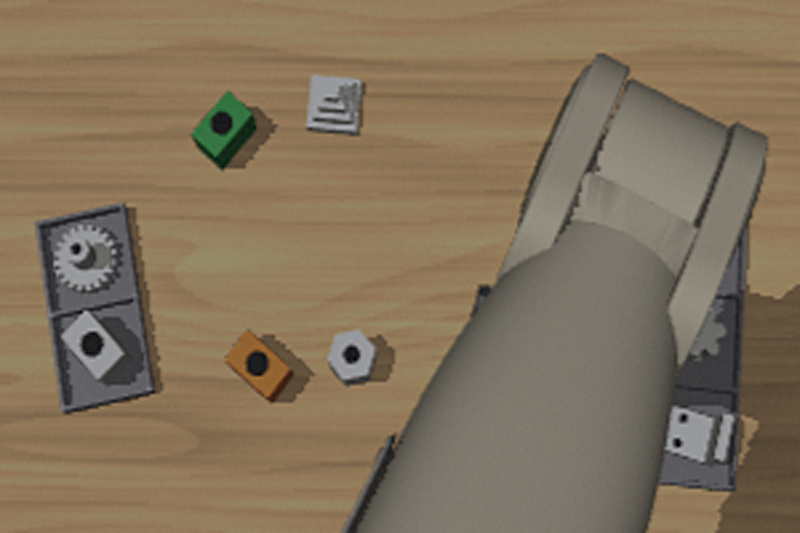

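All five parts sit upright in their own cells, and the spacer and tower have not moved. Handing in.

```bash
python3 -c "
from workcell import job,monitor
print(job.hand_in()); print(monitor.get_state()['clock'])"
```

```text
the job is handed in; nothing more can be done
None
the job is handed in; nothing more can be done
```

All five parts are in their trays, one per compartment, and I handed the job in at about 37.5 s; it reports no verdict.

| Part | Tray and cell | Position found (mm) | Cell centre (mm) |
|---|---|---|---|
| Bearing block | Short, near (-x) | (459, 290) | (457.5, 290.6) |
| Large gear | Short, far (+x) | (541.5, 309) | (539.5, 308.4) |
| Bracket | Long, near (-x) | origin about (393, -275.5), worked out from its plate | (392, -277) |
| Star knob | Long, middle | (477, -283.5) | (476, -284) |
| Small gear | Long, far (+x) | (560, -290) | (559.7, -291.3) |

- **Seating:** the top heights match each part resting on the 4 mm tray floor, to about 1 mm for four parts. The bracket's plate read 49–51 mm against 52 mm expected.
- **Left alone:** the spacer and the tower measure within about 1–2 mm of where they started. The green, orange and purple look-alikes were not touched, and the gripper was clear of everything at the end.
- **Disagreements:** my first grasp of the block closed on air. Both cameras showed the fingertips about 20–28 mm above the reported TCP height, not 22 mm below it as the interface says. I used the measured offset from then on, and every later grasp held. In the final top view the arm hid the small gear, most of the knob and the empty spot where the bracket had been. Those rest on the scene and wrist views; the top view's partial knob reading was about 8 mm off for that reason.

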